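# Dip the gearbox level gauge and present it for reading

### The arm

A 6-joint arm with a two-finger parallel gripper is mounted at the origin on the work surface. World frame = base frame: x ahead of the robot, y to its left, z up, the work surface at z = 0. Lengths are in m, angles in rad, forces in N, time in s.
With the tool pointing down it reaches from about 0.325 to 0.775 m from the base axis. Payload 5.5 kg.
Tool frame: the origin (TCP) lies midway between the tips of the shut fingers; the grasp point (between the pads) lies 19 mm behind it (arm.grip_depth is the distance from the TCP to the grasp point, in m); z points along the fingers, x is the direction in which the jaws open and shut, and the axes are right-handed (so a half turn about z gives the same grasp; the last joint's range is limited). The gripper opens to 85 mm and grips with 20 to 120 N. Pads are 22 mm wide; open, the fingers measure 114 mm over their backs; the gripper's body (76 mm by 85 mm) begins 54 mm behind the grasp point. The pads swing forward as they close: fully open they stand 13 mm farther back than shut.
Start: joints at [1.215, 0.091, 1.231, -0, 1.82, -0.057], TCP at [0.177, 0.573, 0.231] pointing down, gripper open.
Joint ranges: [-2.87, 2.87], [-0.86, 2.18], [0.17, 2.46], [-1.51, 4.65], [0.06, 2.69], [-2.65, 2.65]. Speed limits (rad/s): [2.57, 2.57, 3.01, 3.14, 3.14, 3.14].

### API

Orientations are given as a rotation vector (axis times angle).
In Python, from plant import arm, get_image, workorder gives the robot as it stands.
- The arm moves only by the shell command python3 -m handwheel 'ROWS'. ROWS is JSON, a list of rows, each an object of numbers: "jaw": the finger opening in mm, from 0 to 85.4; "tx", "ty", "tz": the shift along the tool's x, y, z in mm; "roll": the turn about the tool's z in rad. A call has 1 to 12 rows; each row shifts and turns the commanded pose from where the row before left it, along the tool's axes as they then stand; what a row does not reach is not made up. A row lasts 1/10 s, in which the tool goes at most 50 mm and 8.59 degrees, less where a joint would pass 70% of its speed; a pose out of reach is approached as far as the arm can. A call is refused whole if a number of a shift passes 50 or a number of a turn 0.15, either way. A call with a gripper value outside its range is refused whole. The fingers move at their own pace and stop on an object; the grip force is fixed at half the most. Time passes only in rows, so rows that do not move let the fingers close. It gives the time, the measured TCP pose, the force and the opening at its end, in the units of the state.
- arm.get_state(): the state, without advancing time (a new reading comes with each control period).
- get_image(name): name is "scene" or "top" or "wrist"; returns a dict with "pixels" (480x640x3 uint8, red, green, blue), "range_z" (480x640 float32, m along the optical axis (not along the pixel's ray), 0 where there is no reading), "fx", "fy", "cx", "cy" (pixels), "camera_from_world" (4x4, takes a point from world to camera coordinates). Camera axes: x right, y down, z forward; pixel columns grow to the right and rows downward; lengths in m; the calibration is good to about 2 mm. A picture is of the moment at which its call begins.
- workorder.finish_job(): hands the job in, once; it reports no verdict.
The state is a dict: "t": time; "joint_pos": joint angles; "dq": joint speeds; "tau": joint torques, N m; "eef_pos": TCP position; "tool_rot": TCP orientation; "contact_force": force on the tool from outside, world axes, zero at the start; "moment": the same for the moment, N m; "gripper_width": opening from 0.0 (shut) to 1.0 (fully open).
Only numpy, scipy, OpenCV 4.12 (cv2) and the standard library are available. Lean on these libraries where they do the work, as an engineer would, in place of code of your own. Each camera call takes 0.05 s, during which the arm holds its last target.

### The job

Take the level gauge from its cradle by its handle, push it down the gearbox's sloping guide tube until its collar stops on the tube's rim, and draw it right out again. Then hold it level, with its tip about 10 cm above the paper pad so that the tip can be read, and finish there still holding it in the air, touching nothing else. Leave the tin, the jar and the wrench where they are.

Things in the scene. Friction and masses are not known exactly. Their poses are not given: they have to be found in the camera images.
- gauge_grip (a point): Centre of the handle of the loose level gauge (0.14 kg). The handle is dark wood, 16 x 16 x 90 mm; then come a steel collar, 26 mm across, 8 mm thick, and a steel rod 8 mm across. x runs along the gauge from tip to handle's end; z is up while it lies level in the cradle, 60 mm above the bench. From here the collar's stop face lies 53 mm and the tip 153 mm towards -x.
- gauge_collar (a point): Centre of the gauge collar's stop face (the side towards the tip, from which the 100 mm rod runs out); same axes as gauge_grip.
- gauge_tip (a point): End of the gauge's steel rod, the tip to be read; same axes as gauge_grip.
- gauge: The whole gauge; origin on the axis at the collar's stop face; axes as gauge_grip.
- cradle: Fixed cradle: dark base 200 x 70 x 10 mm, two aluminium posts 10 mm thick and 64 mm high with notches open at the top, one under the rod 65 mm from the collar's stop face, one under the handle's end 90 mm from it. The middle of the handle is free at the sides and below. Origin on the bench, 30 mm tipward of the stop face; x as the gauge's.
- gearbox: Fixed grey gearbox: case 125 x 130 mm, 100 mm high (ribs to 107 mm), on a foot plate 155 x 160 mm, with round caps at both sides and a shaft stub. Origin on the bench straight below the tube's mouth; x points the way the mouth faces; the case lies 45 to 170 mm towards -x.
- tube_mouth (a point): Centre of the open rim of the fixed steel guide tube on the gearbox, 130 mm above the bench. Tube 30 mm outside, bore 14 mm, 110 mm deep, no chamfer. Its z axis points out of the tube along the bore, up at 35 degrees (0.61 rad) above level, away from the gearbox; the gauge goes in along -z.
- pad: Pad of white paper, 150 (x) x 120 (y) x 8 mm, fixed flat on the bench; origin at the centre of its underside, z up.
- ink_tin: Loose closed tin, 64 mm across, 50 mm high, standing; origin at the centre of its underside. To be left alone.
- grease_jar: Loose closed jar, 52 mm across, 55 mm high, standing; origin at the centre of its underside. To be left alone.
- wrench: Loose wrench, 160 mm long, lying flat along its x axis. To be left alone.
Things that resemble listed ones, but are neither listed nor needed, are in the scene too. Of the things shaped like the pad, the white one is meant.

How it is judged:
On the way, in this order (a step that is already met when the one before it is completed fails the run):
1. the held gauge is fully in the guide tube, its collar against the rim (z of gauge_collar in the frame of tube_mouth below 0.003 m and distance between gauge_collar and tube_mouth below 0.007 m and angle between the x axis of gauge_grip and the z axis of tube_mouth, either way round below 0.12 rad and contact force between gauge and gearbox above 0.5 N and contact force between the fingers and gauge above 1 N), for 0.15 s.
2. the gauge is drawn right out of the tube, still held (z of gauge_tip in the frame of tube_mouth above 0.005 m and contact force between the fingers and gauge above 1 N), for 0.1 s.
At the end, for the whole second after the job is handed in: The fingers still hold the gauge, still and level within 7 degrees, its tip over the paper pad and 6 to 16 cm above the bench, and the gauge touches nothing but the fingers (contact force between the fingers and gauge above 1 N and angle between gauge_grip's own x axis and vertical between 1.441 and 1.701 rad and x of gauge_tip in the frame of pad between -0.075 and 0.075 m and y of gauge_tip in the frame of pad between -0.06 and 0.06 m and z of gauge_tip in the frame of pad between 0.06 and 0.16 m and contact force between gauge and gearbox below 0.05 N and contact force between gauge and cradle below 0.05 N and contact force between gauge and pad below 0.05 N and contact force between gauge and ink_tin below 0.05 N and contact force between gauge and grease_jar below 0.05 N and contact force between gauge and wrench below 0.05 N and linear speed of gauge below 0.03 m/s); the arm keeps its last pose, push and grip.
It fails at once if the tin is pushed more than 2 cm (distance of ink_tin from where it was at the start of the episode above 0.02 m).
It fails at once if the jar is pushed more than 2 cm (distance of grease_jar from where it was at the start of the episode above 0.02 m).
It fails at once if the wrench is pushed more than 2 cm (distance of wrench from where it was at the start of the episode above 0.02 m).
It also fails if it takes over 51 s, if anything falls off the work surface, if the arm or the gripper's body presses on something with over 40 N, if the wrist force passes 120 N, or if a joint passes its speed limit or range.

## Working session

There is one attempt and no reset: what is moved stays moved. The work goes in short steps, Python scripts to look and compute and a shell command to move; the robot and the scene stay as the last step left them, time stands still between calls to the robot, and variables do not carry over. Pictures are saved under pics/ and viewed, and the job is handed in when it is done.

```bash
ls; mkdir -p pics; python3 - <<'E'
from plant import arm,get_image
import cv2,numpy as np
for n in ["scene","top","wrist"]:
    im=get_image(n); cv2.imwrite(f"pics/{n}0.png",im["pixels"][:,:,::-1]); np.savez(f"{n}0.npz",**im)
    print(n,im["fx"],im["cx"],im["cy"],np.round(im["camera_from_world"],3).tolist())
print(arm.get_state()); print([a for a in dir(arm) if a[0]!='_'])
E
```

```text
pics
scene 517.0055993816409 322.153691928547 240.09638115234944 [[-0.564, 0.825, 0.006, 0.253], [0.5, 0.348, -0.793, -0.151], [-0.657, -0.444, -0.61, 1.624], [0.0, 0.0, 0.0, 1.0]]
top 577.2514665796681 311.99912480004645 240.77923263808387 [[-0.012, -1.0, -0.021, 0.022], [-0.981, 0.016, -0.192, 0.495], [0.193, 0.018, -0.981, 1.112], [0.0, 0.0, 0.0, 1.0]]
wrist 412.9538319916183 320.0239780830707 242.91250353525726 [[0.293, 0.956, -0.002, -0.599], [0.918, -0.281, 0.281, -0.036], [0.268, -0.084, -0.96, 0.379], [0.0, 0.0, 0.0, 1.0]]
{'t': 0.15, 'joint_pos': array([ 1.21531225e+00,  9.17204089e-02,  1.23163901e+00, -2.01132786e-05,
        1.81977931e+00, -5.66957141e-02]), 'dq': array([-7.82463480e-05, -1.72925628e-03, -1.84063410e-03, -1.00272837e-03,
       -4.55474989e-04, -1.07859716e-03]), 'tau': array([ 1.58335057e-03, -4.59369171e+01, -4.18527639e+01, -9.06524656e-05,
        9.49701585e-03,  1.84019166e-05]), 'eef_pos': array([0.17654887, 0.57321471, 0.23037315]), 'tool_rot': array([ 2.52664517e+00,  1.86554140e+00, -2.01501699e-03]), 'contact_force': array([-0.37569186,  0.92907469,  0.07026501]), 'moment': array([ 0.05057421, -0.03298833, -0.00656835]), 'gripper_width': 0.9972510482538764}
['PlanningError', 'get_state', 'grip_depth']
```

View pics/scene0.png

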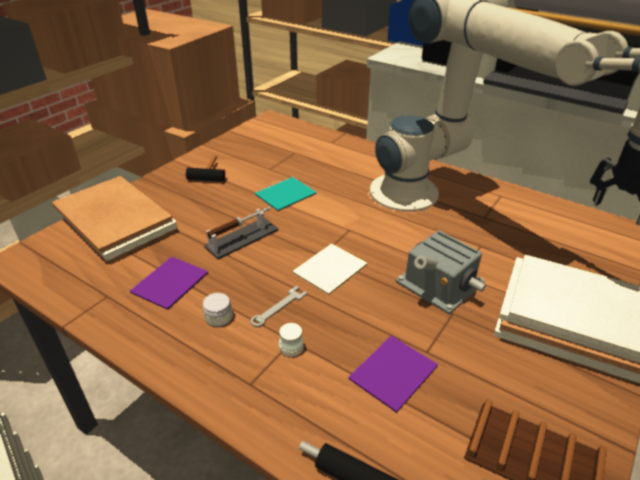

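View pics/top0.png

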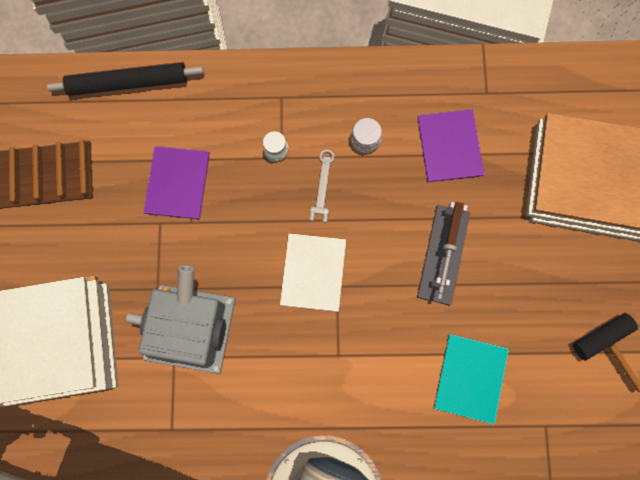

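View pics/wrist0.png

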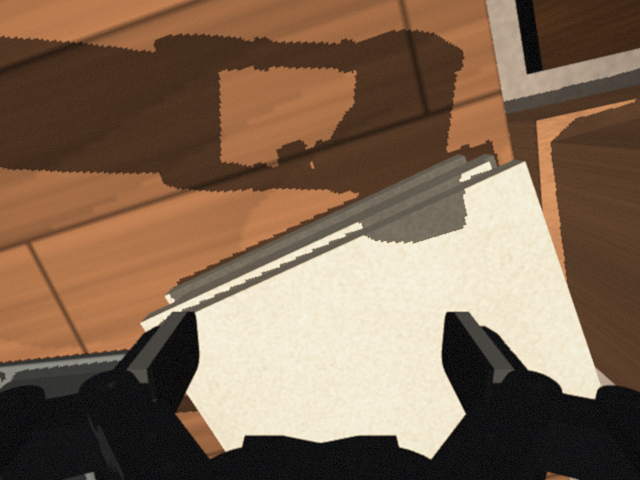

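The gauge lies at about (450,250) in the top view, with its brown handle end away from the robot. The gearbox is at (187,325) and its tube points to (185,270). The white pad is at (314,272). The rows have no tilt, so I'll have to pivot the gauge in the jaws against something fixed. Next I'll measure the positions.

```bash
cat > h.py <<'E'
import numpy as np
def load(n): return dict(np.load(n))
def pts(im,m=None):
    Z=im["range_z"]; v,u=np.mgrid[:480,:640]
    X=np.stack([(u-im["cx"])/im["fx"]*Z,(v-im["cy"])/im["fy"]*Z,Z],-1)
    T=im["camera_from_world"]; P=(X-T[:3,3])@T[:3,:3]
    P[Z==0]=np.nan
    return P
E
python3 - <<'E'
from h import *; import cv2
im=load("top0.npz"); P=pts(im)
for n,(u,v) in dict(hend=(458,207),hmid=(453,228),collar=(448,247),rod=(443,275),pad=(314,272),padc1=(288,236),tin=(367,135),jar=(275,147),mouth=(186,268),case=(180,325),caps=(225,330)).items(): print(n,np.round(P[v,u],3))
def crop(n,src,a,b,c,d,s):
    cv2.imwrite(n,cv2.resize(src["pixels"][a:b,c:d,::-1],None,fx=s,fy=s,interpolation=cv2.INTER_CUBIC))
crop("pics/c1.png",im,190,315,405,490,5)if 0 else crop("pics/c1.png",im,195,310,400,490,5)
crop("pics/c2.png",im,255,380,115,245,4)
s=load("scene0.npz")
crop("pics/c3.png",s,195,265,190,290,7)
crop("pics/c4.png",s,220,315,390,495,6)
E
```

```text
hend [ 0.554 -0.276  0.072]
hmid [ 0.513 -0.265  0.066]
collar [ 0.475 -0.252  0.07 ]
rod [ 0.421 -0.24   0.063]
pad [0.438 0.012 0.011]
padc1 [0.514 0.065 0.009]
tin [ 0.717 -0.102  0.051]
jar [0.694 0.089 0.052]
mouth [0.433 0.249 0.125]
case [0.329 0.264 0.096]
caps [0.322 0.194 0.011]
```

```bash
python3 -m handwheel --help 2>&1 | head -20
```

```text
invalid input: not JSON, or not a number
```

View pics/c1.png

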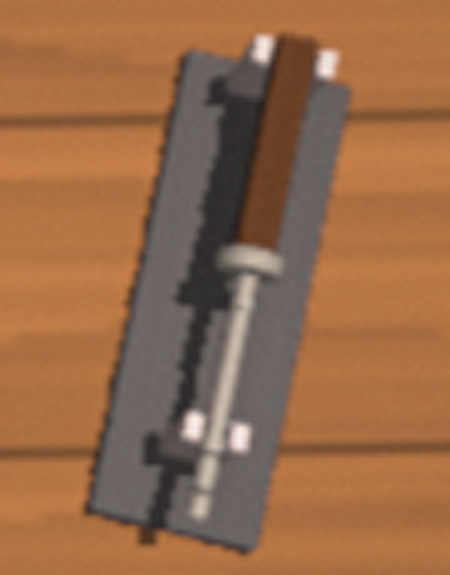

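View pics/c3.png

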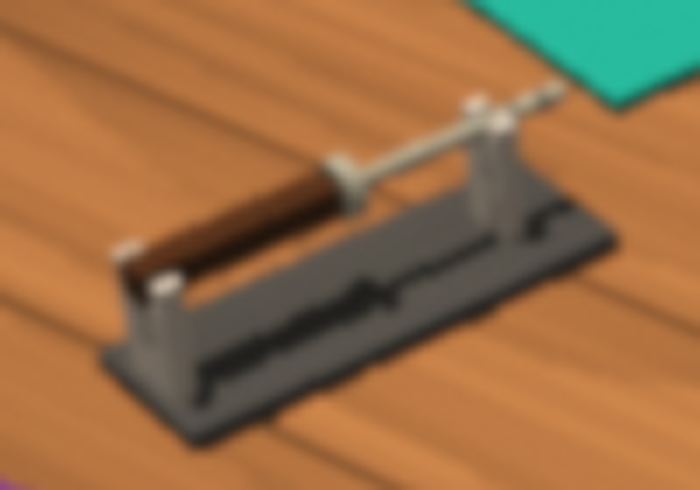

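View pics/c4.png

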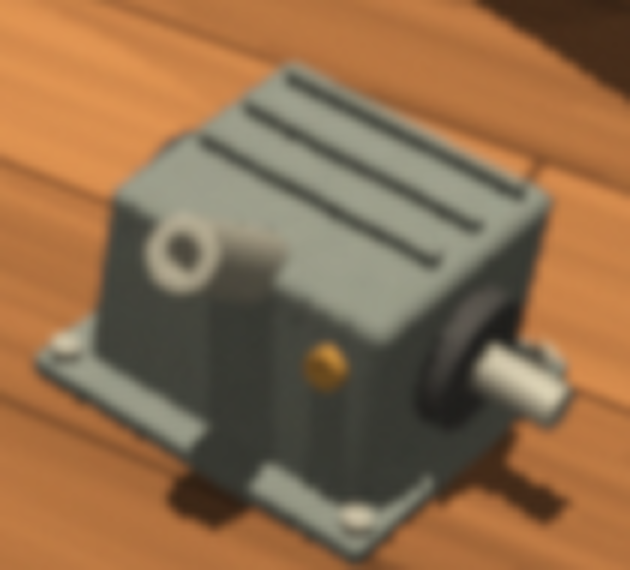

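View pics/c2.png

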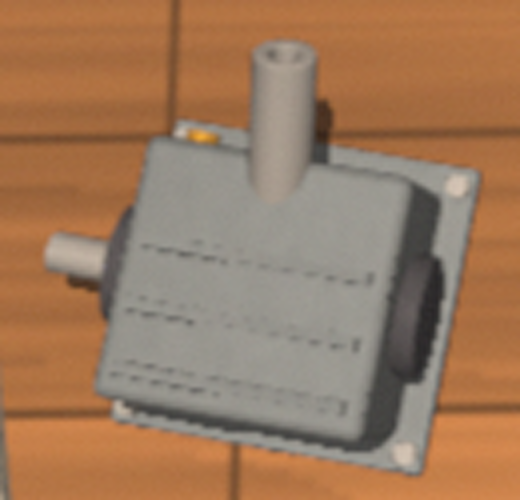

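```bash
python3 - <<'E'
from h import *; import cv2
from scipy.optimize import least_squares
for n in ("top0.npz","scene0.npz"):
    im=load(n); P=pts(im).reshape(-1,3); C=im["pixels"].reshape(-1,3).astype(int)
    # gauge
    m=(abs(P[:,0]-.46)<.13)&(abs(P[:,1]+.25)<.06)&(P[:,2]>.05)&(P[:,2]<.09)
    Q=P[m]; print(n,"gauge n",len(Q),Q.min(0).round(3),Q.max(0).round(3))
    br=(C[m][:,0]-C[m][:,2]>25)&(Q[:,2]>.062); B=Q[br]
    c=np.median(B,0); print(" handle n",len(B),"c",c.round(4), "ext",B.min(0).round(3),B.max(0).round(3))
    x,y=Q[:,0],Q[:,1]
    vx,vy,x0,y0=cv2.fitLine(Q[:,:2].astype(np.float32),cv2.DIST_HUBER,0,.01,.01).ravel()
    if vx<0: vx,vy=-vx,-vy
    print(" line yaw",np.arctan2(vy,vx), x0,y0, "y at x=.45,.52",y0+vy/vx*(.45-x0),y0+vy/vx*(.52-x0))
    t=(Q[:,:2]-[x0,y0])@[vx,vy]; print(" ends",np.array([x0,y0])+np.percentile(t,1)*np.array([vx,vy]),np.array([x0,y0])+np.percentile(t,99)*np.array([vx,vy]), np.ptp(t))
    # tube cylinder
    m=(abs(P[:,0]-.40)<.07)&(abs(P[:,1]-.25)<.035)&(P[:,2]>.113)&(P[:,2]<.16)
    Q=P[m]; print(" tube n",len(Q),Q.min(0).round(4),Q.max(0).round(4))
    a0=np.deg2rad(35)
    def ax(p): return np.array([np.cos(p[0])*np.cos(a0),np.sin(p[0])*np.cos(a0),np.sin(a0)])
    def res(p):
        a=ax(p); d=Q-np.array([.42,p[1],p[2]]); return np.linalg.norm(d-np.outer(d@a,a),axis=1)-.015
    r=least_squares(res,[-.1,.25,.12],loss="soft_l1",f_scale=.001)
    a=ax(r.x); p0=np.array([.42,r.x[1],r.x[2]]); print(" tube",r.x,"rms",np.std(r.fun), "mouth@z=.13",p0+a*(.13-p0[2])/a[2])
    tt=(Q-p0)@a; print(" max along", (p0+a*np.percentile(tt,99)).round(4))
    # pad
    m=(C[:,0]>170)&(C[:,2]>140)&(abs(P[:,0]-.44)<.1)&(abs(P[:,1]-.01)<.1)&(P[:,2]<.02)
    Q=P[m]; print(" pad",cv2.minAreaRect(Q[:,:2].astype(np.float32)),Q[:,2].mean())
    # foot plate
    m=(abs(P[:,0]-.32)<.13)&(abs(P[:,1]-.26)<.13)&(P[:,2]>.092)&(P[:,2]<.104)
    print(" case",cv2.minAreaRect(P[m][:,:2].astype(np.float32)), np.median(P[m][:,2]))
from plant import arm
from scipy.spatial.transform import Rotation as R
s=arm.get_state(); print(R.from_rotvec(s["tool_rot"]).as_matrix().round(4),arm.grip_depth)
E
```

```text
top0.npz gauge n 781 [ 0.376 -0.294  0.05 ] [ 0.568 -0.225  0.078]
 handle n 461 c [ 0.5131 -0.2651  0.0674] ext [ 0.377 -0.294  0.062] [ 0.568 -0.228  0.078]
 line yaw -0.25366792 0.48676088 -0.25768784 y at x=.45,.52 -0.24815747 -0.26630515
 ends [ 0.37877866 -0.22969316] [ 0.56482798 -0.27792694] 0.19855605891009662
 tube n 439 [0.378  0.235  0.1131] [0.4394 0.2675 0.1442]
 tube [-0.18569922  0.25168288  0.12100582] rms 0.002656643472685227 mouth@z=.13 [0.43262418 0.24931126 0.13      ]
 max along [0.434  0.2491 0.131 ]
 pad ((0.4393835961818695, 0.01441938802599907), (0.12084256112575531, 0.15122586488723755), 82.87889862060547) 0.008108455081612785
 case ((0.3311755657196045, 0.26803961396217346), (0.1309308409690857, 0.13285598158836365), 79.50770568847656) 0.10005916519435491
scene0.npz gauge n 439 [ 0.374 -0.291  0.05 ] [ 0.569 -0.221  0.076]
 handle n 231 c [ 0.5057 -0.2592  0.0665] ext [ 0.375 -0.287  0.062] [ 0.568 -0.225  0.076]
 line yaw -0.23766878 0.5027029 -0.25622442 y at x=.45,.52 -0.24345729 -0.2604146
 ends [ 0.37897882 -0.2262526 ] [ 0.56671004 -0.27172998] 0.1988105057683667
 tube n 207 [0.3849 0.2378 0.1133] [0.4398 0.2716 0.1416]
 tube [-0.16197114  0.25367628  0.12249318] rms 0.002872885097192369 mouth@z=.13 [0.43058053 0.25194739 0.13      ]
 max along [0.4338 0.2514 0.1323]
 pad ((0.43073150515556335, 0.01232428103685379), (0.13410425186157227, 0.16723333299160004), 82.77241516113281) 0.007666476628124436
 case ((0.3376578390598297, 0.2704145908355713), (0.13172942399978638, 0.1412956416606903), 80.7168960571289) 0.10012298887202101
[[ 2.944e-01  9.557e-01 -5.000e-04]
 [ 9.557e-01 -2.944e-01 -1.500e-03]
 [-1.500e-03 -1.000e-04 -1.000e+00]] 0.0187
```

```bash
python3 -m handwheel '[{"roll":-0.052},{"tx":-15,"ty":11},{"tx":-36,"ty":27},{"tx":-36,"ty":27},{"tx":-36,"ty":27},{"tx":-36,"ty":27},{"tx":-36,"ty":27},{"tx":-36,"ty":27},{"tx":-36,"ty":27},{"tx":-36,"ty":27},{"tx":-36,"ty":27},{"tx":-36,"ty":27}]' && python3 -m handwheel '[{"tx":-36,"ty":27},{"tx":-36,"ty":27},{"tx":-36,"ty":27},{"tx":-36,"ty":27},{"tx":-36,"ty":27},{"tx":-36,"ty":27},{"tx":-36,"ty":27},{"tx":-36,"ty":27},{"tx":-36,"ty":27},{"tx":-20,"ty":15},{"tx":-6,"ty":5},{}]'; cat >> h.py <<'E'
def target(g,yaw,ztool=None):
    "world delta from measured grasp point to g -> tool mm; yaw= desired tool y-axis yaw"
    from plant import arm
    from scipy.spatial.transform import Rotation as R
    s=arm.get_state(); M=R.from_rotvec(s["tool_rot"]).as_matrix()
    gp=s["eef_pos"]-M[:,2]*arm.grip_depth
    cy=np.arctan2(M[1,1],M[0,1])
    print("t",round(s["t"],2),"grasp",gp.round(4),"toolyaw",round(cy,4),"tilt",M[2,:2].round(4),"w",s["gripper_width"].round(4),"F",s["contact_force"].round(1))
    print("d tool mm",((np.array(g)-gp)@M*1000).round(1),"roll",round(cy-yaw,4))
E
python3 -c "
from h import *;target([.526,-.265,.06],-.247)
from plant import get_image;import cv2
i=get_image('wrist');cv2.imwrite('pics/w1.png',i['pixels'][:,:,::-1]);np.savez('w1.npz',**i)"
```

```text
validation failed for argument at $[0]...
Traceback (most recent call last):
  File "h.py", line 16, in target
    print("t",round(s["t"],2),"grasp",gp.round(4),"toolyaw",round(cy,4),"tilt",M[2,:2].round(4),"w",s["gripper_width"].round(4),"F",s["contact_force"].round(1))
                                                                                                    ^^^^^^^^^^^^^^^^^^^^^^^^
AttributeError: 'float' object has no attribute 'round'
```

```bash
sed -i 's/s\["gripper_width"\].round(4)/round(s["gripper_width"],4)/' h.py; python3 -m handwheel '[{"jaw":85,"tx":0,"ty":0,"tz":0,"roll":-0.052}]'
```

```text
t: 0.25
eef_pos: [0.1766, 0.5733, 0.2307]
tool_rot: [2.477, 1.932, -0.001]
contact_force: [0.1, 0.6, -0.4]
gripper_width: 0.99
```

```bash
python3 -m handwheel '[{"jaw":85,"tx":-15,"ty":11,"tz":0,"roll":0},{"jaw":85,"tx":-36,"ty":27,"tz":0,"roll":0},{"jaw":85,"tx":-36,"ty":27,"tz":0,"roll":0},{"jaw":85,"tx":-36,"ty":27,"tz":0,"roll":0},{"jaw":85,"tx":-36,"ty":27,"tz":0,"roll":0},{"jaw":85,"tx":-36,"ty":27,"tz":0,"roll":0},{"jaw":85,"tx":-36,"ty":27,"tz":0,"roll":0},{"jaw":85,"tx":-36,"ty":27,"tz":0,"roll":0},{"jaw":85,"tx":-36,"ty":27,"tz":0,"roll":0},{"jaw":85,"tx":-36,"ty":27,"tz":0,"roll":0},{"jaw":85,"tx":-36,"ty":27,"tz":0,"roll":0}]' && python3 -m handwheel '[{"jaw":85,"tx":-36,"ty":27,"tz":0,"roll":0},{"jaw":85,"tx":-36,"ty":27,"tz":0,"roll":0},{"jaw":85,"tx":-36,"ty":27,"tz":0,"roll":0},{"jaw":85,"tx":-36,"ty":27,"tz":0,"roll":0},{"jaw":85,"tx":-36,"ty":27,"tz":0,"roll":0},{"jaw":85,"tx":-36,"ty":27,"tz":0,"roll":0},{"jaw":85,"tx":-36,"ty":27,"tz":0,"roll":0},{"jaw":85,"tx":-36,"ty":27,"tz":0,"roll":0},{"jaw":85,"tx":-36,"ty":27,"tz":0,"roll":0},{"jaw":85,"tx":-20,"ty":15,"tz":0,"roll":0},{"jaw":85,"tx":-6,"ty":5,"tz":0,"roll":0},{"jaw":85,"tx":0,"ty":0,"tz":0,"roll":0}]'
python3 -c "
from h import *;target([.526,-.265,.06],-.247)
from plant import get_image;import cv2
i=get_image('wrist');cv2.imwrite('pics/w1.png',i['pixels'][:,:,::-1]);np.savez('w1.npz',**i)"
```

```text
t: 1.35
eef_pos: [0.3577, 0.1394, 0.2312]
tool_rot: [2.478, 1.931, 0.001]
contact_force: [1.2, 0.7, 0.2]
gripper_width: 0.998
t: 2.55
eef_pos: [0.5269, -0.2629, 0.2303]
tool_rot: [-2.478, -1.929, 0.001]
contact_force: [-0.1, 0.3, 0.4]
gripper_width: 0.994
t 2.55 grasp [ 0.5269 -0.2629  0.249 ] toolyaw -0.2479 tilt [ 0.0007 -0.0018] w 0.9944 F [-0.1  0.3  0.4]
d tool mm [-2.40e+00 -1.00e-01  1.89e+02] roll -0.0009
```

View pics/w1.png

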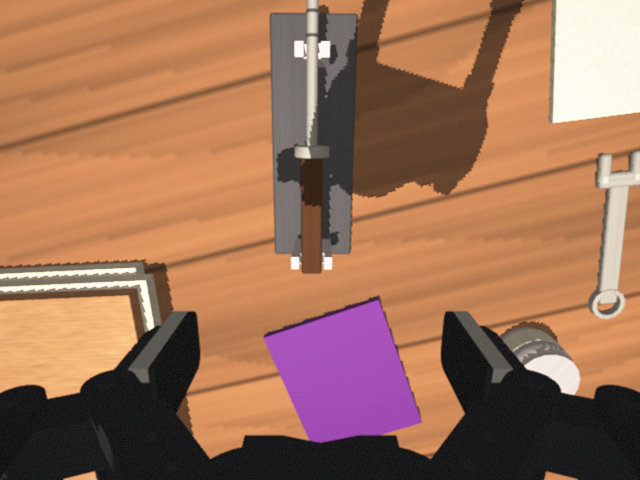

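The wrist view shows the gauge running straight up the image, with the rod at (312,10) and the handle end at (312,270), parallel to the tool's y. I'll refine its position from depth.

```bash
python3 - <<'E'
from h import *; import cv2
im=load("w1.npz"); P=pts(im); C=im["pixels"].astype(int)
v,u=np.mgrid[:480,:640]
rod=(P[...,2]>.055)&(P[...,2]<.075)&(u>300)&(u<325)&(v<142)&((v>70)|(v<30))
h=(P[...,2]>.06)&(P[...,2]<.08)&(u>290)&(u<335)&(v>165)&(v<280)&(C[...,0]-C[...,2]>15)&(C[...,0]<150)
for n,m in(("rod",rod),("handle",h)):
    Q=P[m]; print(n,len(Q),Q.mean(0).round(4),Q.min(0).round(4),Q.max(0).round(4))
Q=np.vstack([P[rod],P[h]])
vx,vy,x0,y0=cv2.fitLine(Q[:,:2].astype(np.float32),cv2.DIST_HUBER,0,.01,.01).ravel()
print(np.arctan(vy/vx)); 
for x in(.378,.526): print(x,y0+vy/vx*(x-x0))
d=np.array([vx,vy])*np.sign(vx); t=(P[h][:,:2]-[x0,y0])@d; print("handle ends",[x0,y0]+d*t.min(),[x0,y0]+d*t.max(),np.ptp(t), "mid",[x0,y0]+d*(t.max()+t.min())/2)
# prongs tops
m=(C.min(-1)>190)&(u>285)&(u<340)&(((v>35)&(v<60))|((v>250)&(v<275)))
for a,b in((30,65),(245,280)):
  for c,e in((285,312),(312,340)):
    k=m&(v>a)&(v<b)&(u>=c)&(u<e); print("prong",k.sum(),P[k].mean(0).round(4) if k.any() else'', np.ptp(P[k][:,:2],axis=0).round(4) if k.any() else '')
E
```

```text
rod 1123 [ 0.4275 -0.2438  0.063 ] [ 0.3784 -0.2578  0.058 ] [ 0.4692 -0.2273  0.0658]
handle 2221 [ 0.5236 -0.2692  0.0678] [ 0.4832 -0.2915  0.0612] [ 0.5661 -0.2515  0.0705]
-0.2573917
0.378 -0.23080683
0.526 -0.26976496
handle ends [ 0.48495216 -0.25895991] [ 0.5651259  -0.28006409] 0.08290486389062607 mid [ 0.52503903 -0.269512  ]
prong 225 [nan nan nan] [nan nan]
prong 228 [nan nan nan] [nan nan]
prong 99 [nan nan nan] [nan nan]
prong 105 [ 0.5631 -0.2662  0.0598] [0.0336 0.0117]
```

```bash
python3 -m handwheel '[{"jaw":85,"tx":-5,"ty":0,"tz":20,"roll":0},{"jaw":85,"tx":0,"ty":0,"tz":40,"roll":0},{"jaw":60,"tx":0,"ty":0,"tz":40,"roll":0},{"jaw":60,"tx":0,"ty":0,"tz":40,"roll":0},{"jaw":60,"tx":0,"ty":0,"tz":30,"roll":0},{"jaw":50,"tx":0,"ty":0,"tz":13,"roll":0},{"jaw":40,"tx":0,"ty":0,"tz":6,"roll":0},{"jaw":40,"tx":0,"ty":0,"tz":0,"roll":0}]' 
python3 -c "
from h import *;target([.526,-.268,.06],-.25)
from plant import get_image;import cv2
i=get_image('wrist');cv2.imwrite('pics/w2.png',i['pixels'][:,:,::-1]);np.savez('w2.npz',**i)"
```

```text
t: 3.4
eef_pos: [0.5262, -0.2669, 0.0432]
tool_rot: [2.477, 1.932, 0.001]
contact_force: [0.8, 0.6, 0.3]
gripper_width: 0.467
t 3.4 grasp [ 0.5262 -0.2669  0.0619] toolyaw -0.246 tilt [-0.0002  0.001 ] w 0.4675 F [0.8 0.6 0.3]
d tool mm [-1.1  0.1  1.9] roll 0.004
```

View pics/w2.png

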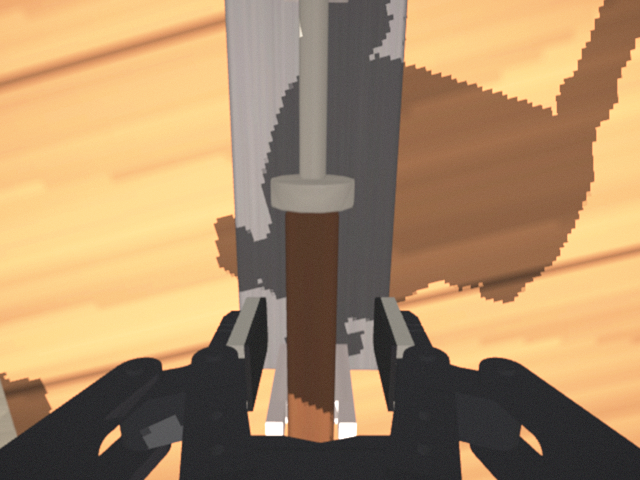

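The handle spans columns 287 to 338, and the jaws are centred at 320, so I'll shift 2.5 mm to the left (-tx) and close.

```bash
python3 -m handwheel '[{"jaw":40,"tx":-2.5,"ty":0,"tz":2,"roll":0.003},{"jaw":0,"tx":0,"ty":0,"tz":0,"roll":0},{"jaw":0,"tx":0,"ty":0,"tz":0,"roll":0},{"jaw":0,"tx":0,"ty":0,"tz":0,"roll":0},{"jaw":0,"tx":0,"ty":0,"tz":0,"roll":0},{"jaw":0,"tx":0,"ty":0,"tz":0,"roll":0}]' 
python3 -m handwheel '[{"jaw":0,"tx":0,"ty":0,"tz":-5,"roll":0},{"jaw":0,"tx":0,"ty":0,"tz":-15,"roll":0},{"jaw":0,"tx":0,"ty":0,"tz":-20,"roll":0},{"jaw":0,"tx":0,"ty":0,"tz":-15,"roll":0},{"jaw":0,"tx":0,"ty":0,"tz":0,"roll":0}]'
python3 -c "
from h import *;target([.526,-.268,.06],-.25)
from plant import get_image;import cv2
for n in ('wrist','top','scene'):
  i=get_image(n);cv2.imwrite('pics/%s3.png'%n,i['pixels'][:,:,::-1]);np.savez('%s3.npz'%n,**i)"
```

```text
t: 4.05
eef_pos: [0.5257, -0.2703, 0.0416]
tool_rot: [2.479, 1.926, 0.001]
contact_force: [-0.0, -0.8, 6.3]
gripper_width: 0.179
t: 4.55
eef_pos: [0.5266, -0.2705, 0.0989]
tool_rot: [2.477, 1.924, 0.003]
contact_force: [-0.3, -1.7, -0.8]
gripper_width: 0.175
t 4.55 grasp [ 0.5265 -0.2705  0.1176] toolyaw -0.2497 tilt [-0.0014  0.0052] w 0.1746 F [-0.3 -1.7 -0.8]
d tool mm [ 2.4 -1.4 57.6] roll 0.0003
```

View pics/wrist3.png

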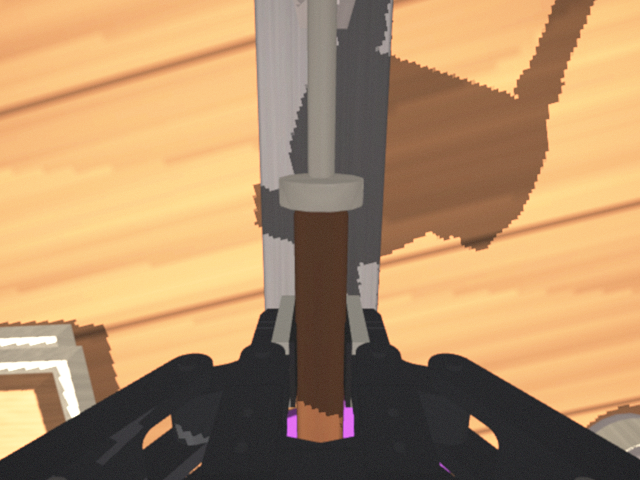

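View pics/scene3.png

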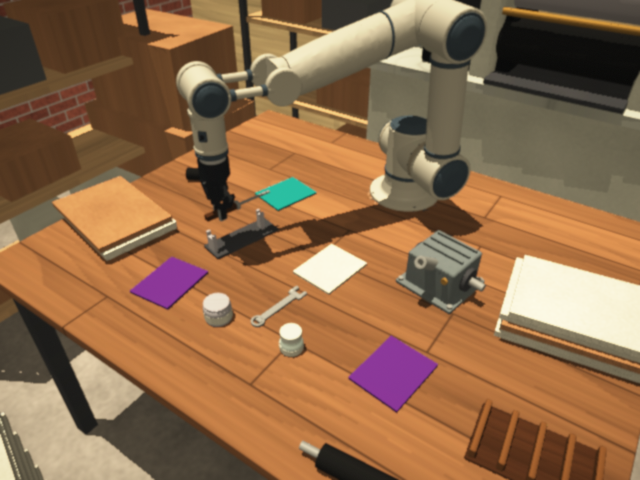

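The gauge is held and still level: the collar sits in the same rows (175-212) as before the lift. Moves can't tilt the tool, so I'll pivot the gauge in the jaws. I'll set the underside of the handle end on the tipward cradle post and press down for about 20°, then let the tube bring it the rest of the way.

```bash
python3 -m handwheel '[{"jaw":0,"tx":0,"ty":-20,"tz":0,"roll":0},{"jaw":0,"tx":0,"ty":-35,"tz":0,"roll":0},{"jaw":0,"tx":0,"ty":-35,"tz":0,"roll":0},{"jaw":0,"tx":0,"ty":-35,"tz":0,"roll":0},{"jaw":0,"tx":0,"ty":-20,"tz":0,"roll":0},{"jaw":0,"tx":0,"ty":-5,"tz":0,"roll":0},{"jaw":0,"tx":0,"ty":0,"tz":0,"roll":0}]'
python3 -m handwheel '[{"jaw":0,"tx":0,"ty":0,"tz":20,"roll":0},{"jaw":0,"tx":0,"ty":0,"tz":15,"roll":0},{"jaw":0,"tx":0,"ty":0,"tz":5,"roll":0},{"jaw":0,"tx":0,"ty":0,"tz":3,"roll":0},{"jaw":0,"tx":0,"ty":0,"tz":0,"roll":0}]'
python3 -c "
from h import *;target([.526,-.268,.06],-.25)
from plant import get_image;import cv2
for n in ('wrist','scene'):
  i=get_image(n);cv2.imwrite('pics/%s4.png'%n,i['pixels'][:,:,::-1] if n=='wrist' else cv2.resize(i['pixels'][150:290,180:380,::-1],None,fx=4,fy=4));np.savez('%s4.npz'%n,**i)"
```

```text
t: 5.4
eef_pos: [0.3796, -0.2326, 0.0948]
tool_rot: [-2.481, -1.927, -0.0]
contact_force: [0.1, 0.2, -1.2]
gripper_width: 0.174
t: 5.9
eef_pos: [0.3799, -0.2325, 0.0533]
tool_rot: [-2.48, -1.927, 0.001]
contact_force: [-3.6, 1.9, 4.4]
gripper_width: 0.176
t 5.9 grasp [ 0.3799 -0.2325  0.072 ] toolyaw -0.2494 tilt [ 0.0004 -0.0012] w 0.1755 F [-3.6  1.9  4.4]
d tool mm [  1.7 150.3  11.9] roll 0.0006
```

View pics/wrist4.png

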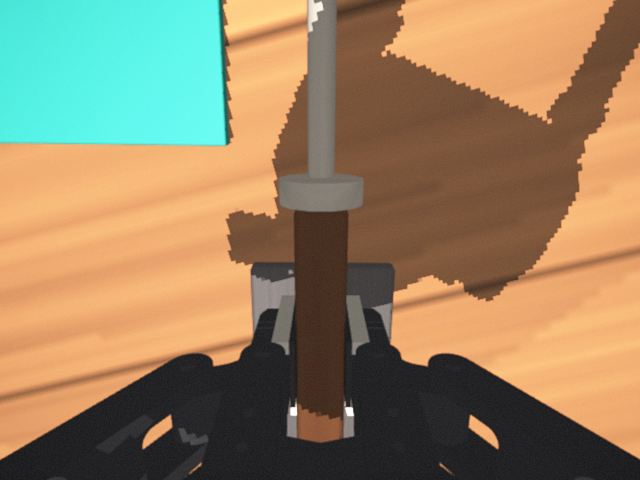

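View pics/scene4.png

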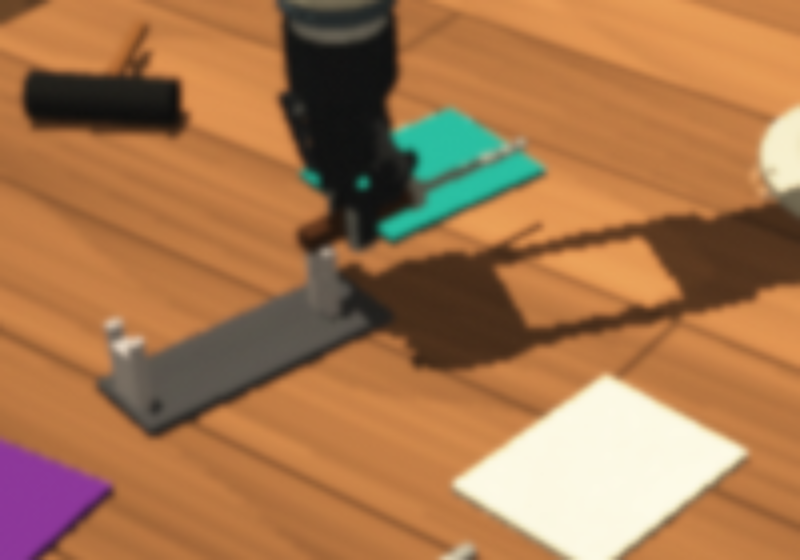

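The handle end rests on the tipward post and is just touching it (4.4 N). The prongs show either side of it at (293,410) and (349,410). Pressing down now.

```bash
python3 -m handwheel '[{"jaw":0,"tx":0,"ty":0,"tz":2,"roll":0},{"jaw":0,"tx":0,"ty":0,"tz":2,"roll":0}]'
python3 -m handwheel '[{"jaw":0,"tx":0,"ty":0,"tz":2,"roll":0},{"jaw":0,"tx":0,"ty":0,"tz":2,"roll":0},{"jaw":0,"tx":0,"ty":0,"tz":1.5,"roll":0}]'
cat >> h.py <<'E'
def gauge_wrist(tag):
    "rod line + handle in tool frame"
    from plant import arm,get_image; import cv2
    from scipy.spatial.transform import Rotation as R
    s=arm.get_state(); M=R.from_rotvec(s["tool_rot"]).as_matrix(); gp=s["eef_pos"]-M[:,2]*arm.grip_depth
    im=get_image("wrist"); cv2.imwrite(f"pics/{tag}.png",im["pixels"][:,:,::-1]); np.savez(tag+".npz",**im)
    P=pts(im); L=(P-gp)@M*1000   # tool coords mm, origin grasp
    m=(abs(L[...,0])<3)&(L[...,1]<-66)&(L[...,1]>-160)&(L[...,2]>-30)&(L[...,2]<120)
    Q=L[m]; 
    # keep nearest cluster: RANSAC line z=a+b*y
    best=0
    rng=np.random.default_rng(0)
    for _ in range(400):
        i,j=rng.integers(len(Q),size=2)
        if abs(Q[i,1]-Q[j,1])<15: continue
        b=(Q[j,2]-Q[i,2])/(Q[j,1]-Q[i,1]); a=Q[i,2]-b*Q[i,1]
        if abs(a)>25: continue
        k=abs(Q[:,2]-a-b*Q[:,1])<2
        if k.sum()>best: best=k.sum(); K=k
    b,a=np.polyfit(Q[K][:,1],Q[K][:,2],1)
    th=-np.arctan(b)*-1
    print("rod n",best,"of",len(Q),"slope deg (tip down +)",np.degrees(np.arctan(-b)).round(2),"top-line z(tool,down) at grasp",round(a,1),"y range",Q[K][:,1].min().round(1),Q[K][:,1].max().round(1))
E
python3 -c "
from h import *;target([.526,-.268,.06],-.25);gauge_wrist('w5')"
```

```text
t: 6.2
eef_pos: [0.3804, -0.2332, 0.0521]
tool_rot: [2.48, 1.927, -0.0]
contact_force: [-12.0, 4.5, 24.0]
gripper_width: 0.179
t: 6.5
eef_pos: [0.3808, -0.2336, 0.0474]
tool_rot: [2.478, 1.926, 0.0]
contact_force: [-11.7, 6.4, 22.4]
gripper_width: 0.175
t 6.5 grasp [ 0.3808 -0.2336  0.0661] toolyaw -0.2497 tilt [-0.002   0.0026] w 0.1752 F [-11.7   6.4  22.4]
d tool mm [  2.5 149.2   6.5] roll 0.0003
rod n 2802 of 2833 slope deg (tip down +) 8.8 top-line z(tool,down) at grasp -5.1 y range -106.7 -66.1
```

View pics/w5.png

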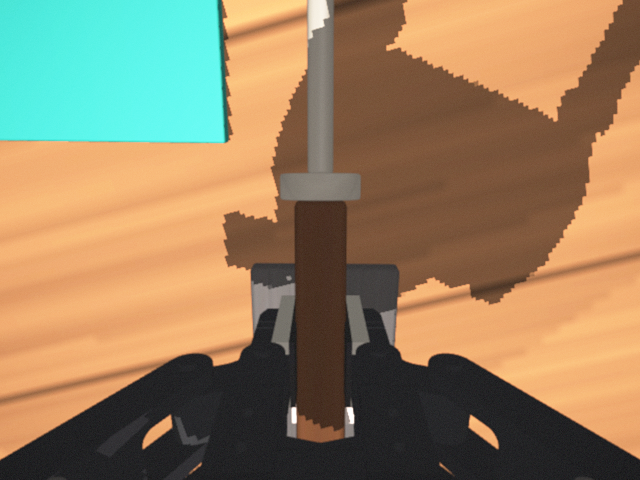

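```bash
python3 -m handwheel '[{"jaw":0,"tx":0,"ty":0,"tz":2,"roll":0},{"jaw":0,"tx":0,"ty":0,"tz":2,"roll":0},{"jaw":0,"tx":0,"ty":0,"tz":1,"roll":0}]'
python3 -c "
from h import *;target([.526,-.268,.06],-.25);gauge_wrist('w6')"
```

```text
t: 6.85
eef_pos: [0.3814, -0.2338, 0.0428]
tool_rot: [2.477, 1.925, 0.001]
contact_force: [-9.9, 6.7, 24.9]
gripper_width: 0.176
t 6.85 grasp [ 0.3813 -0.2338  0.0615] toolyaw -0.2496 tilt [-0.0022  0.0041] w 0.1761 F [-9.9  6.7 24.9]
d tool mm [  2.6 148.7   2.1] roll 0.0004
rod n 2657 of 2681 slope deg (tip down +) 15.65 top-line z(tool,down) at grasp -6.2 y range -109.8 -66.1
```

```bash
python3 -m handwheel '[{"jaw":0,"tx":0,"ty":0,"tz":2,"roll":0},{"jaw":0,"tx":0,"ty":0,"tz":0.5,"roll":0}]'
python3 -c "
from h import *;target([.526,-.268,.06],-.25);gauge_wrist('w7')"
python3 -m handwheel '[{"jaw":0,"tx":0,"ty":0,"tz":-10,"roll":0},{"jaw":0,"tx":0,"ty":0,"tz":-30,"roll":0},{"jaw":0,"tx":0,"ty":0,"tz":-40,"roll":0},{"jaw":0,"tx":0,"ty":0,"tz":-40,"roll":0},{"jaw":0,"tx":0,"ty":0,"tz":-20,"roll":0},{"jaw":0,"tx":0,"ty":0,"tz":0,"roll":0}]'
python3 -c "
from h import *;target([.526,-.268,.06],-.25);gauge_wrist('w8')"
```

```text
t: 7.1
eef_pos: [0.3817, -0.234, 0.0409]
tool_rot: [2.476, 1.924, 0.002]
contact_force: [-12.1, 7.2, 27.1]
gripper_width: 0.175
t 7.1 grasp [ 0.3816 -0.2339  0.0596] toolyaw -0.2495 tilt [-0.0023  0.0051] w 0.1745 F [-12.1   7.2  27.1]
d tool mm [  2.6 148.3   0.3] roll 0.0005
rod n 2524 of 2544 slope deg (tip down +) 18.73 top-line z(tool,down) at grasp -7.0 y range -111.4 -66.0
t: 7.75
eef_pos: [0.3814, -0.2336, 0.1789]
tool_rot: [2.476, 1.924, 0.003]
contact_force: [0.3, -0.1, -1.6]
gripper_width: 0.18
t 7.75 grasp [ 0.3813 -0.2336  0.1976] toolyaw -0.2496 tilt [-0.0022  0.0058] w 0.1804 F [ 0.3 -0.1 -1.6]
d tool mm [  2.7 147.9 138.5] roll 0.0004
rod n 2656 of 2684 slope deg (tip down +) 17.65 top-line z(tool,down) at grasp -6.8 y range -110.6 -66.0
```

View pics/w8.png

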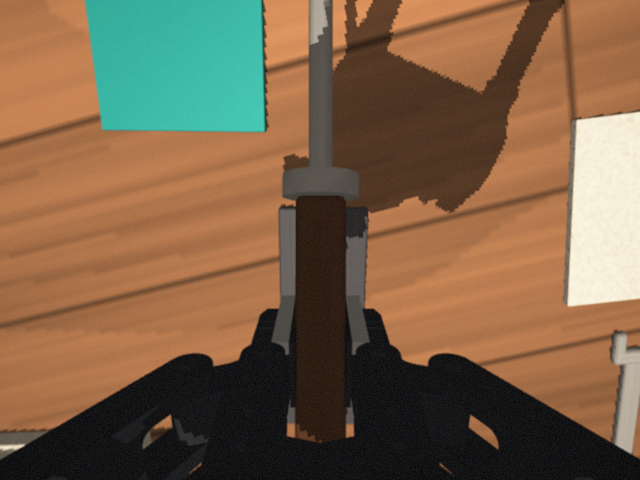

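The gauge is held at about 17.7° tip-down. Next I'll move to a point in front of the tube and turn to its heading.

```bash
python3 -m handwheel '[{"jaw":0,"tx":0,"ty":0,"tz":0,"roll":-0.075},{"jaw":0,"tx":18,"ty":5,"tz":0,"roll":0},{"jaw":0,"tx":36,"ty":11,"tz":0,"roll":0},{"jaw":0,"tx":36,"ty":11,"tz":0,"roll":0},{"jaw":0,"tx":36,"ty":11,"tz":0,"roll":0},{"jaw":0,"tx":36,"ty":11,"tz":0,"roll":0},{"jaw":0,"tx":36,"ty":11,"tz":0,"roll":0},{"jaw":0,"tx":36,"ty":11,"tz":0,"roll":0},{"jaw":0,"tx":36,"ty":11,"tz":0,"roll":0},{"jaw":0,"tx":36,"ty":11,"tz":0,"roll":0},{"jaw":0,"tx":36,"ty":11,"tz":0,"roll":0},{"jaw":0,"tx":36,"ty":11,"tz":0,"roll":0}]'
python3 -m handwheel '[{"jaw":0,"tx":36,"ty":11,"tz":0,"roll":0},{"jaw":0,"tx":36,"ty":11,"tz":0,"roll":0},{"jaw":0,"tx":25,"ty":8,"tz":0,"roll":0},{"jaw":0,"tx":10,"ty":3,"tz":0,"roll":0},{"jaw":0,"tx":0,"ty":0,"tz":0,"roll":0},{"jaw":0,"tx":0,"ty":0,"tz":0,"roll":0}]'
cat >> h.py <<'E'
def snap(tag,u0,u1,v0,v1,s,cam="scene"):
    from plant import get_image; import cv2
    im=get_image(cam); np.savez(tag+".npz",**im)
    cv2.imwrite(f"pics/{tag}.png",cv2.resize(im["pixels"][v0:v1,u0:u1,::-1],None,fx=s,fy=s,interpolation=cv2.INTER_CUBIC))
E
python3 -c "
from h import *;target([.608,.219,.197],-.175);gauge_wrist('w9');snap('s9',330,510,170,310,4);snap('t9',120,260,180,350,3.5,'top')"
```

```text
t: 9.0
eef_pos: [0.5585, 0.121, 0.1718]
tool_rot: [-2.405, -2.018, 0.006]
contact_force: [0.2, -0.4, -1.3]
gripper_width: 0.174
t: 9.6
eef_pos: [0.6094, 0.2182, 0.1738]
tool_rot: [-2.407, -2.018, 0.004]
contact_force: [0.6, -0.5, -1.7]
gripper_width: 0.182
t 9.6 grasp [0.6094 0.2182 0.1925] toolyaw -0.1752 tilt [-0.0017 -0.002 ] w 0.1815 F [ 0.6 -0.5 -1.7]
d tool mm [ 0.5 -1.6 -4.5] roll -0.0002
rod n 2611 of 2631 slope deg (tip down +) 17.6 top-line z(tool,down) at grasp -6.7 y range -110.7 -66.0
```

View pics/s9.png

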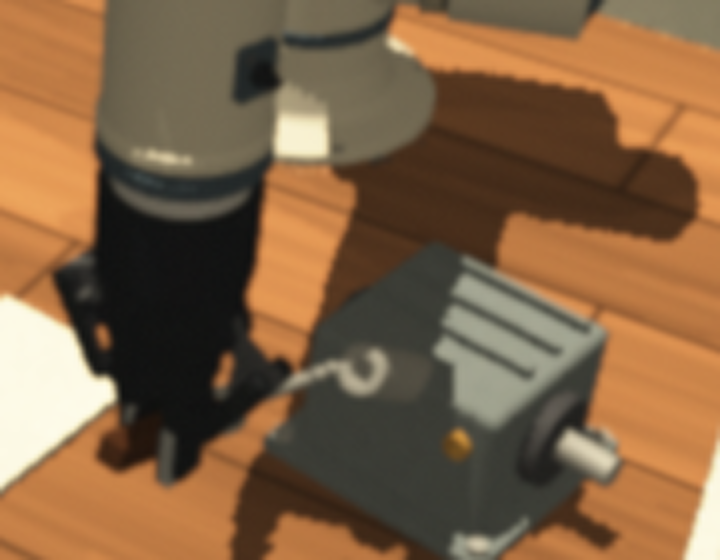

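View pics/t9.png

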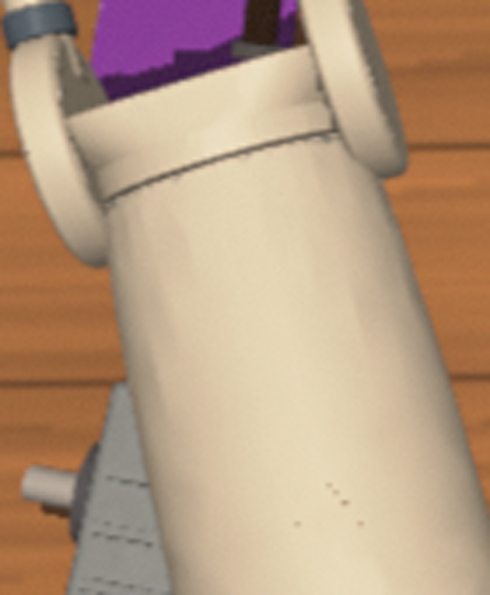

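View pics/w9.png

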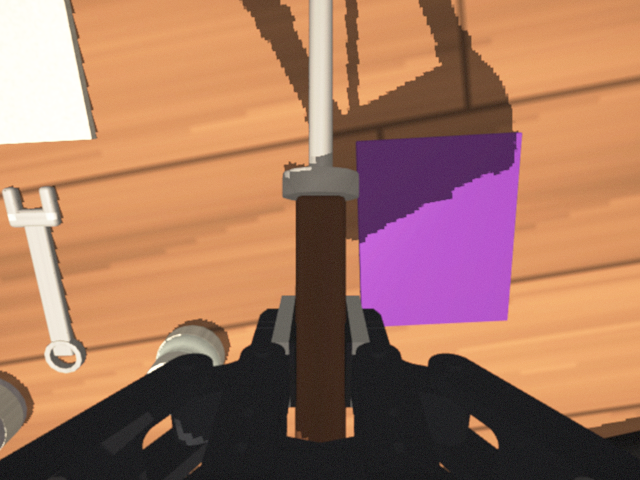

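The scene view shows the rod pointing at the ring of the mouth, at crop (362,372). I'll overlay the modelled gauge axis and tube on it to check my estimates.

```bash
cat >> h.py <<'E'
def proj(im,X):
    T=im["camera_from_world"]; c=np.atleast_2d(X)@T[:3,:3].T+T[:3,3]
    return np.c_[im["fx"]*c[:,0]/c[:,2]+im["cx"],im["fy"]*c[:,1]/c[:,2]+im["cy"]]
def gaxis(theta,up,slide=0):
    "world tip, collar, grip given tilt deg, up offset mm at grasp, slide mm along axis to handle"
    from plant import arm
    from scipy.spatial.transform import Rotation as R
    s=arm.get_state(); M=R.from_rotvec(s["tool_rot"]).as_matrix(); gp=s["eef_pos"]-M[:,2]*arm.grip_depth
    th=np.radians(theta); a=M[:,1]*np.cos(th)-M[:,2]*np.sin(th)
    g=gp-M[:,2]*up/1000+a*slide/1000
    return g-a*.153,g-a*.053,g,a
MOUTH=np.array([.4325,.250,.13]); TY=-.175
def taxis(): 
    a=np.radians(35); return np.array([np.cos(a)*np.cos(TY),np.cos(a)*np.sin(TY),np.sin(a)])
def overlay(tag,npz,u0,u1,v0,v1,s,theta,up,slide=0):
    import cv2
    im=load(npz); A=cv2.resize(im["pixels"][v0:v1,u0:u1,::-1],None,fx=s,fy=s,interpolation=cv2.INTER_CUBIC)
    def px(X): return tuple(int(round(q)) for q in (proj(im,X)[0]-[u0,v0])*s+s/2)
    t,c,g,a=gaxis(theta,up,slide)
    cv2.line(A,px(t),px(c),(0,255,0),1); cv2.circle(A,px(t),3,(0,255,0),1)
    z=taxis(); cv2.line(A,px(MOUTH),px(MOUTH+.05*z),(0,0,255),1)
    x=np.cross([0,0,1],z); x/=np.linalg.norm(x); y=np.cross(z,x)
    for r,col in((.015,(255,0,0)),(.007,(255,0,255))):
        for k in np.linspace(0,2*np.pi,40): A[px(MOUTH+r*(np.cos(k)*x+np.sin(k)*y))[::-1]]=col
    cv2.imwrite(f"pics/{tag}.png",A)
    print("tip",t.round(4),"in mouth frame: along",((t-MOUTH)@z*1000).round(1),"side",((t-MOUTH)@x*1000).round(1),"up",((t-MOUTH)@y*1000).round(1))
E
python3 -c "
from h import *
overlay('o9','s9.npz',370,470,225,295,8,17.6,2.5)"
```

```text
tip [0.4662 0.2434 0.1504] in mouth frame: along 39.8 side -0.6 up -3.0
```

View pics/o9.png

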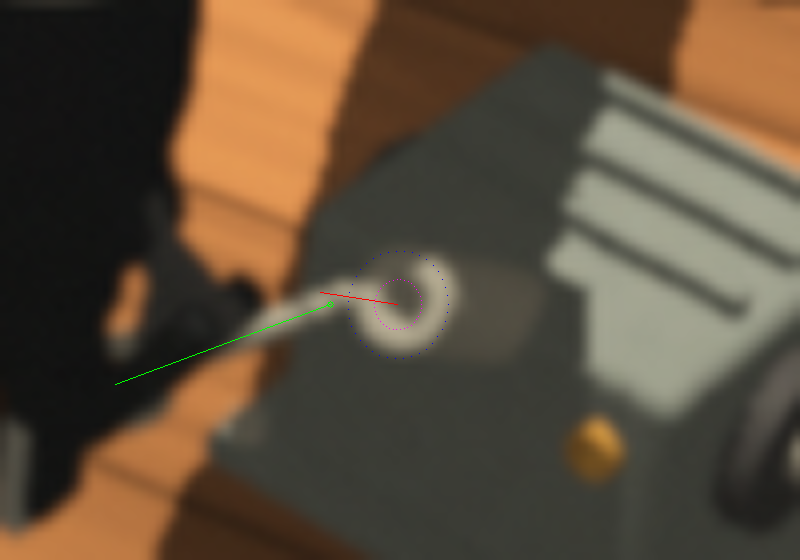

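```bash
python3 - <<'E'
from h import *
from scipy.spatial.transform import Rotation as R
def ana(n,gp,rv):
    im=load(n);P=pts(im);M=R.from_rotvec(rv).as_matrix();L=(P-gp)@M*1000
    m=(abs(L[...,0])<3)&(L[...,1]<-66)&(L[...,1]>-150)&(L[...,2]>-30)&(L[...,2]<30)
    Q=L[m];b,a=np.polyfit(Q[:,1],Q[:,2],1);print(n,len(Q),np.degrees(np.arctan(-b)),a)
ana("wrist3.npz",np.array([.5265,-.2705,.1176]),[2.477,1.924,.003])
ana("wrist4.npz",np.array([.3799,-.2325,.0720]),[-2.48,-1.927,.001])
# scene: rod 3D points
im=load("s9.npz");P=pts(im);C=im["pixels"].astype(int)
d=P-np.array([.4662,.2434,.1504]); a=np.array([np.cos(.3)*.985,-.174*np.cos(.3),np.sin(.3)])
t=d@a; r=np.linalg.norm(d-t[...,None]*a,axis=-1)
m=(r<.012)&(t>-.02)&(t<.09); Q=P[m]
v,u=np.where(m)
for i in range(0,len(Q),max(1,len(Q)//25)): print(u[i],v[i],Q[i].round(4),(t[m][i]*1000).round(0),C[v[i],u[i]])
E
```

```text
wrist3.npz 3138 0.11177120834923446 -3.3227572674691506
wrist4.npz 3119 0.2564061422615462 -3.1816038589751123
411 261 [0.4675 0.2442 0.1557] 3.0 [140 133 114]
413 261 [0.4636 0.2472 0.1545] -2.0 [162 154 131]
409 262 [0.477  0.2438 0.1592] 13.0 [155 147 126]
411 262 [0.4716 0.2461 0.1567] 6.0 [146 138 118]
413 262 [0.4664 0.2486 0.1543] 0.0 [143 136 115]
406 263 [0.4867 0.2413 0.162 ] 23.0 [147 137 115]
408 263 [0.4832 0.2443 0.161 ] 19.0 [141 134 115]
410 263 [0.476  0.2459 0.1568] 11.0 [146 138 118]
412 263 [0.4701 0.2481 0.1538] 4.0 [103  98  84]
414 263 [0.4612 0.2492 0.1482] -6.0 [127 121 102]
405 264 [0.4941 0.2424 0.1649] 31.0 [169 158 134]
407 264 [0.4885 0.2445 0.162 ] 24.0 [137 130 111]
410 264 [0.4779 0.247  0.1558] 12.0 [106 102  86]
412 264 [0.469  0.248  0.1501] 2.0 [73 71 62]
403 265 [0.4975 0.2396 0.1631] 34.0 [155 147 125]
405 265 [0.4928 0.2421 0.1611] 28.0 [143 135 114]
407 265 [0.4907 0.2457 0.1613] 26.0 [108 102  87]
409 265 [0.4845 0.2477 0.158 ] 19.0 [77 75 65]
411 265 [0.4717 0.2472 0.1488] 4.0 [66 66 57]
402 266 [0.5035 0.2401 0.1648] 40.0 [134 127 107]
404 266 [0.4998 0.243  0.1636] 36.0 [119 111  93]
406 266 [0.4914 0.2441 0.1583] 26.0 [89 83 69]
408 266 [0.4865 0.2466 0.156 ] 20.0 [67 66 58]
401 267 [0.5117 0.2416 0.1685] 48.0 [116 105  87]
403 267 [0.5026 0.2423 0.1625] 38.0 [97 85 70]
405 267 [0.4977 0.2447 0.1602] 32.0 [76 62 48]
400 268 [0.5138 0.2406 0.1668] 50.0 [121  96  72]
402 268 [0.507  0.2422 0.1628] 42.0 [114  84  59]
399 269 [0.5198 0.2412 0.1685] 56.0 [147 102  67]
397 270 [0.5251 0.2393 0.1686] 61.0 [153 102  63]
```

```bash
cat >> h.py <<'E'
def relfit(npz,theta,up,slide=0):
    from scipy.optimize import least_squares
    im=load(npz);P=pts(im).reshape(-1,3);C=im["pixels"].reshape(-1,3).astype(int)
    t0,c0,g0,a=gaxis(theta,up,slide)
    hz=np.cross([0,0,1],a);hz/=np.linalg.norm(hz);vt=np.cross(a,hz)
    d=P-t0;t=d@a; r=np.linalg.norm(d-np.outer(t,a),axis=1)
    m=(r<.013)&(t>.008)&(t<.08)&(np.ptp(C,axis=1)<38); Q=d[m]
    def res(p):
        e=Q-p[0]*hz-p[1]*vt; return np.linalg.norm(e-np.outer(e@a,a),axis=1)-.004
    q=least_squares(res,[.004,0],loss="soft_l1",f_scale=.001)
    print(npz,"rod offset from robot model: side",(q.x*1000).round(1),"n",m.sum(),"rms",np.std(q.fun).round(4))
    off=q.x[0]*hz+q.x[1]*vt
    print(" world off",(off*1000).round(1)," tip cam frame",(t0+off).round(4))
    return off
E
python3 -c "
from h import *
relfit('s9.npz',17.6,2.5)"
python3 - <<'E'
from h import *
from scipy.optimize import least_squares
# tube fit with fixed yaw, both initial scene and current
for n in("top0.npz","scene0.npz","s9.npz"):
  P=pts(load(n)).reshape(-1,3); a=taxis()
  hz=np.cross([0,0,1],a);hz/=np.linalg.norm(hz);vt=np.cross(a,hz)
  d=P-MOUTH;t=d@a;r=np.linalg.norm(d-np.outer(t,a),axis=1)
  m=(r<.021)&(t<-.006)&(t>-.055)&(P[:,2]>.108);Q=d[m]
  def res(p):
    e=Q-p[0]*hz-p[1]*vt; return np.linalg.norm(e-np.outer(e@a,a),axis=1)-.015
  q=least_squares(res,[0,0],loss="soft_l1",f_scale=.001)
  m2=(r<.016)&(t>-.01)&(t<.01)
  print(n,(q.x*1000).round(1),m.sum(),np.std(q.fun).round(4),"world mouth",(MOUTH+q.x[0]*hz+q.x[1]*vt).round(4),"along pcts",np.percentile(t[m2],[50,80,90,95]).round(4))
E
```

```text
s9.npz rod offset from robot model: side [2.1 0.9] n 36 rms 0.001
 world off [0.1 2.1 0.8]  tip cam frame [0.4663 0.2455 0.1512]
top0.npz [-0.3 -0.4] 347 0.0016 world mouth [0.4327 0.2496 0.1297] along pcts [-0.0011  0.0008  0.0012  0.0017]
scene0.npz [1.2 1.4] 129 0.003 world mouth [0.4319 0.2514 0.1311] along pcts [-0.0024 -0.0004  0.0005  0.001 ]
s9.npz [1.5 1. ] 117 0.0031 world mouth [0.4322 0.2516 0.1308] along pcts [-0.0022 -0.0005  0.0005  0.0014]
```

The rod and tube fits agree within about 0.6 mm in the same camera. In the mouth frame the tip is 40 mm out, 0 to the side and -3 mm up. I'll approach to 5 mm outside.

```bash
python3 -m handwheel '[{"jaw":0,"tx":0,"ty":-12,"tz":6,"roll":0},{"jaw":0,"tx":0,"ty":-12,"tz":6,"roll":0},{"jaw":0,"tx":0,"ty":-7.4,"tz":4.2,"roll":0},{"jaw":0,"tx":0,"ty":0,"tz":0,"roll":0},{"jaw":0,"tx":0,"ty":0,"tz":0,"roll":0}]'
python3 -c "
from h import *
target([.608,.219,.197],-.175)
gauge_wrist('w10');snap('s10',330,510,170,310,4);relfit('s10.npz',17.6,2.5);overlay('o10','s10.npz',370,470,225,295,8,17.6,2.5)"
```

```text
t: 10.25
eef_pos: [0.5791, 0.2242, 0.1596]
tool_rot: [2.407, 2.018, 0.001]
contact_force: [0.2, 0.3, -1.2]
gripper_width: 0.172
t 10.25 grasp [0.5791 0.2242 0.1783] toolyaw -0.1752 tilt [0.0002 0.0006] w 0.172 F [ 0.2  0.3 -1.2]
d tool mm [ -0.1  29.4 -18.7] roll -0.0002
rod n 2526 of 2549 slope deg (tip down +) 17.73 top-line z(tool,down) at grasp -7.0 y range -110.9 -66.1
s10.npz rod offset from robot model: side [2.2 1.4] n 37 rms 0.0009
 world off [-0.   2.2  1.4]  tip cam frame [0.4357 0.2521 0.1358]
tip [0.4358 0.2498 0.1344] in mouth frame: along 5.2 side 0.4 up 1.7
```

View pics/o10.png

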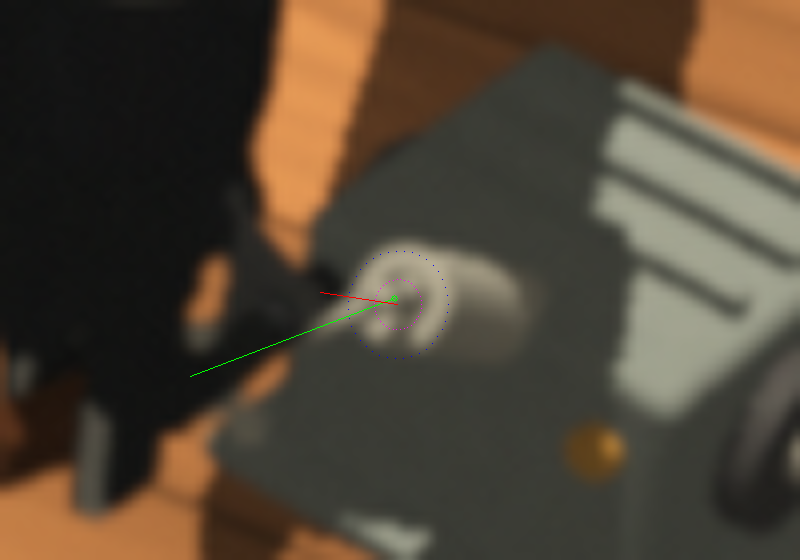

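The tip is at the mouth, over the upper part of the bore, with the dark bore still visible beneath it at (405,310). I'll enter by about 8 mm.

```bash
python3 -m handwheel '[{"jaw":0,"tx":-0.8,"ty":-4,"tz":3.2,"roll":0},{"jaw":0,"tx":0,"ty":-4,"tz":2.8,"roll":0},{"jaw":0,"tx":0,"ty":-2.4,"tz":1.9,"roll":0},{"jaw":0,"tx":0,"ty":0,"tz":0,"roll":0}]'
python3 -c "
from h import *
target([.608,.219,.197],-.175)
gauge_wrist('w11');snap('s11',330,510,170,310,4);relfit('s11.npz',17.6,2.5);overlay('o11','s11.npz',370,470,225,295,8,17.6,2.5)"
```

```text
t: 10.75
eef_pos: [0.568, 0.2257, 0.1504]
tool_rot: [-2.406, -2.019, 0.002]
contact_force: [-1.1, -0.9, -1.8]
gripper_width: 0.175
t 10.75 grasp [0.568  0.2257 0.1691] toolyaw -0.1745 tilt [-0.0006 -0.0016] w 0.1745 F [-1.1 -0.9 -1.8]
d tool mm [  0.3  40.5 -28. ] roll 0.0005
rod n 2550 of 2565 slope deg (tip down +) 17.75 top-line z(tool,down) at grasp -6.9 y range -110.8 -66.0
s11.npz rod offset from robot model: side [ 3.  -0.3] n 50 rms 0.0026
 world off [ 0.6  2.9 -0.3]  tip cam frame [0.4252 0.2539 0.1255]
tip [0.4246 0.251  0.1257] in mouth frame: along -9.0 side -0.4 up 1.1
```

View pics/o11.png

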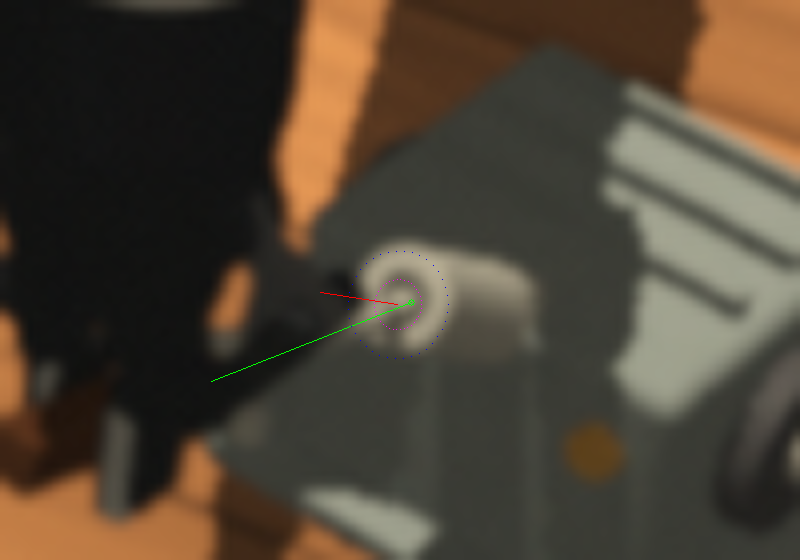

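It entered freely (force about 1 N). The tube can now serve as the lever: I'll raise the grip along an arc about the tip.

```bash
python3 -m handwheel '[{"jaw":0,"tx":0,"ty":-2.5,"tz":-4,"roll":0},{"jaw":0,"tx":0,"ty":-2.5,"tz":-4,"roll":0},{"jaw":0,"tx":0,"ty":-2.5,"tz":-4,"roll":0},{"jaw":0,"tx":0,"ty":0,"tz":0,"roll":0}]'
python3 -c "
from h import *
target([.608,.219,.197],-.175)
gauge_wrist('w12')"
```

```text
t: 11.25
eef_pos: [0.562, 0.2269, 0.1645]
tool_rot: [2.406, 2.018, 0.004]
contact_force: [6.1, 0.8, -3.3]
gripper_width: 0.17
t 11.25 grasp [0.5619 0.2269 0.1832] toolyaw -0.1749 tilt [0.0006 0.0029] w 0.17 F [ 6.1  0.8 -3.3]
d tool mm [  0.2  46.8 -13.7] roll 0.0001
rod n 2349 of 2385 slope deg (tip down +) 22.95 top-line z(tool,down) at grasp -6.8 y range -114.1 -66.1
```

```bash
python3 -m handwheel '[{"jaw":0,"tx":0,"ty":-2.8,"tz":-3,"roll":0},{"jaw":0,"tx":0,"ty":-2.8,"tz":-3,"roll":0},{"jaw":0,"tx":0,"ty":-2.8,"tz":-3,"roll":0},{"jaw":0,"tx":0,"ty":-2.8,"tz":-3,"roll":0},{"jaw":0,"tx":0,"ty":0,"tz":0,"roll":0}]'
python3 -c "
from h import *
target([.608,.219,.197],-.175)
gauge_wrist('w13');overlay('o13','s11.npz',370,470,225,295,8,27.5,2.6)"
```

```text
t: 11.8
eef_pos: [0.5505, 0.2288, 0.1756]
tool_rot: [2.406, 2.019, 0.001]
contact_force: [4.0, -1.8, -4.3]
gripper_width: 0.175
t 11.8 grasp [0.5504 0.2288 0.1943] toolyaw -0.1748 tilt [0.0001 0.0012] w 0.1754 F [ 4.  -1.8 -4.3]
d tool mm [ 0.3 58.4 -2.6] roll 0.0002
rod n 2175 of 2194 slope deg (tip down +) 28.79 top-line z(tool,down) at grasp -6.7 y range -118.2 -66.1
tip [0.417  0.2524 0.1258] in mouth frame: along -15.3 side -0.4 up 5.6
```

```bash
python3 -m handwheel '[{"jaw":0,"tx":0,"ty":-3.4,"tz":-1.4,"roll":0},{"jaw":0,"tx":0,"ty":-3.4,"tz":-1.4,"roll":0},{"jaw":0,"tx":0,"ty":-3.4,"tz":-1.4,"roll":0},{"jaw":0,"tx":0,"ty":-3.4,"tz":-1.4,"roll":0},{"jaw":0,"tx":0,"ty":-3.4,"tz":-1.4,"roll":0},{"jaw":0,"tx":0,"ty":0,"tz":0,"roll":0}]'
python3 -c "
from h import *
target([.608,.219,.197],-.175)
gauge_wrist('w14');overlay('o14','s11.npz',370,470,225,295,8,34,2.6)"
```

```text
t: 12.45
eef_pos: [0.5332, 0.232, 0.1822]
tool_rot: [-2.407, -2.019, 0.0]
contact_force: [3.8, -0.9, -2.8]
gripper_width: 0.176
t 12.45 grasp [0.5332 0.232  0.2009] toolyaw -0.1746 tilt [ 0.     -0.0002] w 0.1757 F [ 3.8 -0.9 -2.8]
d tool mm [ 0.2 75.9  3.9] roll 0.0004
rod n 1538 of 2066 slope deg (tip down +) 34.32 top-line z(tool,down) at grasp -6.1 y range -107.4 -66.1
tip [0.4083 0.254  0.1179] in mouth frame: along -27.0 side -0.3 up 4.1
```

View pics/w14.png

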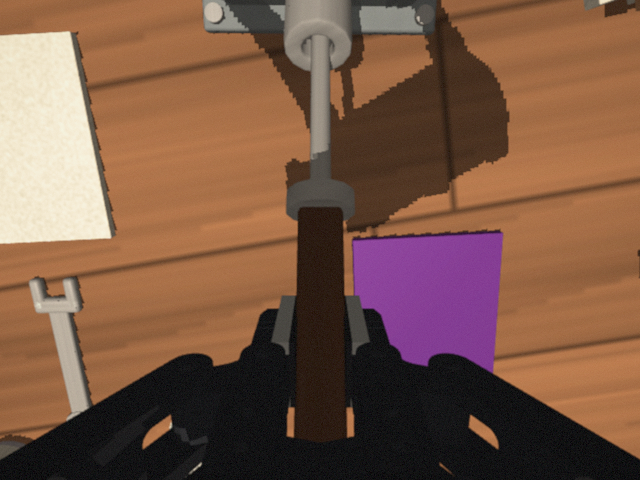

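The gauge is now at 34.3° and the wrist view shows the rod centred in the bore at (320,45). Pushing in along the tube.

```bash
python3 -m handwheel '[{"jaw":0,"tx":0,"ty":-4.8,"tz":3.55,"roll":0},{"jaw":0,"tx":0,"ty":-4.8,"tz":3.55,"roll":0},{"jaw":0,"tx":0,"ty":-4.8,"tz":3.55,"roll":0},{"jaw":0,"tx":0,"ty":-4.8,"tz":3.55,"roll":0}]'
python3 -m handwheel '[{"jaw":0,"tx":0,"ty":-4.8,"tz":3.55,"roll":0},{"jaw":0,"tx":0,"ty":-4.8,"tz":3.45,"roll":0},{"jaw":0,"tx":0,"ty":-4.8,"tz":3.45,"roll":0},{"jaw":0,"tx":0,"ty":-4.8,"tz":3.45,"roll":0},{"jaw":0,"tx":0,"ty":0,"tz":0,"roll":0}]'
python3 -c "
from h import *
target([.608,.219,.197],-.175)
gauge_wrist('w15');overlay('o15','s11.npz',370,470,225,295,8,35,2.1)"
```

```text
t: 12.9
eef_pos: [0.5138, 0.2354, 0.1674]
tool_rot: [-2.406, -2.019, 0.001]
contact_force: [2.0, 0.7, -2.6]
gripper_width: 0.172
t: 13.4
eef_pos: [0.4945, 0.2387, 0.1533]
tool_rot: [-2.405, -2.019, 0.002]
contact_force: [-0.1, 0.2, -4.2]
gripper_width: 0.17
t 13.4 grasp [0.4946 0.2387 0.172 ] toolyaw -0.1742 tilt [-0.0005 -0.0018] w 0.1696 F [-0.1  0.2 -4.2]
d tool mm [  0.2 115.1 -25.2] roll 0.0008
rod n 1978 of 2180 slope deg (tip down +) 34.81 top-line z(tool,down) at grasp -19.4 y range -119.6 -70.3
tip [0.3713 0.2604 0.0868] in mouth frame: along -75.7 side -0.4 up 0.2
```

View pics/w15.png

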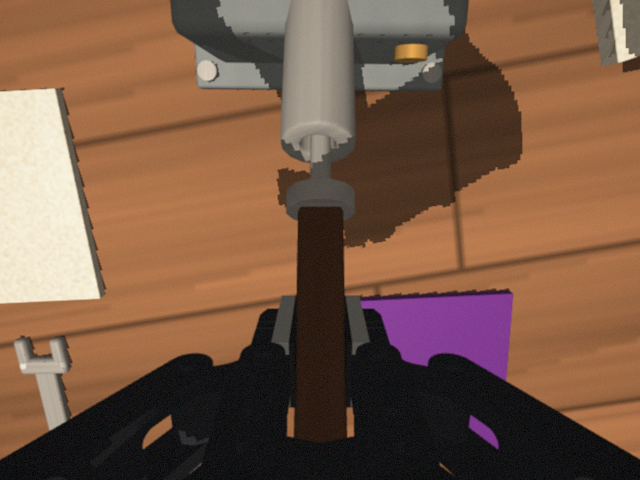

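Low force and no binding. About 24 mm to go.

```bash
python3 -m handwheel '[{"jaw":0,"tx":0,"ty":-4.1,"tz":2.9,"roll":0},{"jaw":0,"tx":0,"ty":-4.1,"tz":2.9,"roll":0},{"jaw":0,"tx":0,"ty":-4.1,"tz":2.9,"roll":0},{"jaw":0,"tx":0,"ty":-4.1,"tz":2.9,"roll":0},{"jaw":0,"tx":0,"ty":0,"tz":0,"roll":0}]'
python3 -m handwheel '[{"jaw":0,"tx":0,"ty":-1.6,"tz":1.1,"roll":0},{"jaw":0,"tx":0,"ty":-1.6,"tz":1.1,"roll":0},{"jaw":0,"tx":0,"ty":-0.8,"tz":0.6,"roll":0}]'
python3 -c "
from h import *
target([.608,.219,.197],-.175)
gauge_wrist('w16');overlay('o16','s11.npz',370,470,225,295,8,35,2.1)"
```

```text
t: 13.95
eef_pos: [0.4787, 0.2415, 0.1418]
tool_rot: [-2.406, -2.019, 0.002]
contact_force: [0.5, 0.5, -1.4]
gripper_width: 0.177
t: 14.25
eef_pos: [0.4779, 0.2416, 0.1418]
tool_rot: [2.405, 2.015, 0.008]
contact_force: [8.4, -2.9, 4.3]
gripper_width: 0.174
t 14.25 grasp [0.4778 0.2416 0.1605] toolyaw -0.1759 tilt [0.0013 0.0068] w 0.1737 F [ 8.4 -2.9  4.3]
d tool mm [  0.6 132.4 -35.6] roll -0.0009
rod n 2189 of 2216 slope deg (tip down +) 34.25 top-line z(tool,down) at grasp -18.9 y range -118.8 -66.0
tip [0.355  0.2636 0.074 ] in mouth frame: along -96.6 side -0.1 up -0.7
```

View pics/w16.png

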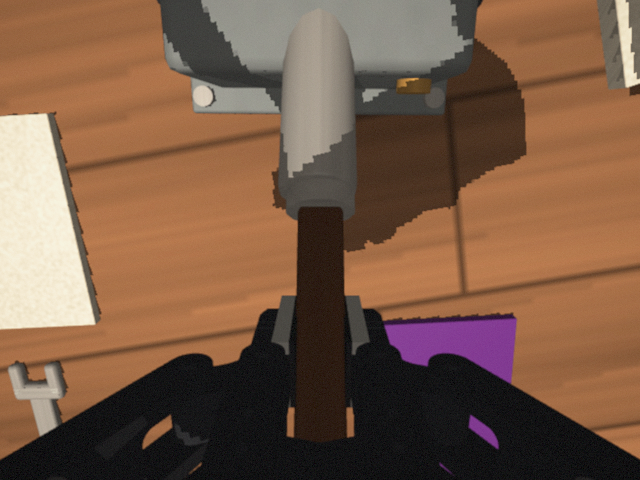

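The collar is on the rim, with no gap visible at (320,205), and about 10 N along the tube. I'll press a little more and hold.

```bash
python3 -m handwheel '[{"jaw":0,"tx":0,"ty":-1.2,"tz":0.9,"roll":0},{"jaw":0,"tx":0,"ty":-0.8,"tz":0.6,"roll":0},{"jaw":0,"tx":0,"ty":0,"tz":0,"roll":0},{"jaw":0,"tx":0,"ty":0,"tz":0,"roll":0},{"jaw":0,"tx":0,"ty":0,"tz":0,"roll":0}]'
python3 -c "
from h import *
target([.608,.219,.197],-.175);snap('s17',370,470,225,295,8);gauge_wrist('w17')"
```

```text
t: 14.8
eef_pos: [0.4778, 0.2416, 0.142]
tool_rot: [2.404, 2.012, 0.015]
contact_force: [11.3, -4.8, 6.5]
gripper_width: 0.174
t 14.8 grasp [0.4776 0.2416 0.1607] toolyaw -0.177 tilt [0.0026 0.0116] w 0.1741 F [11.3 -4.8  6.5]
d tool mm [  0.8 132.8 -34.8] roll -0.002
rod n 2205 of 2224 slope deg (tip down +) 34.08 top-line z(tool,down) at grasp -18.7 y range -118.5 -66.0
```

View pics/s17.png

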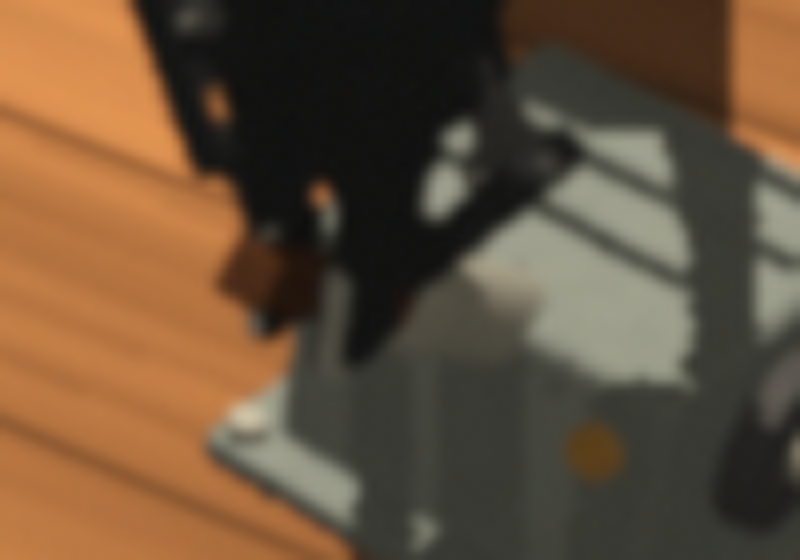

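View pics/w17.png

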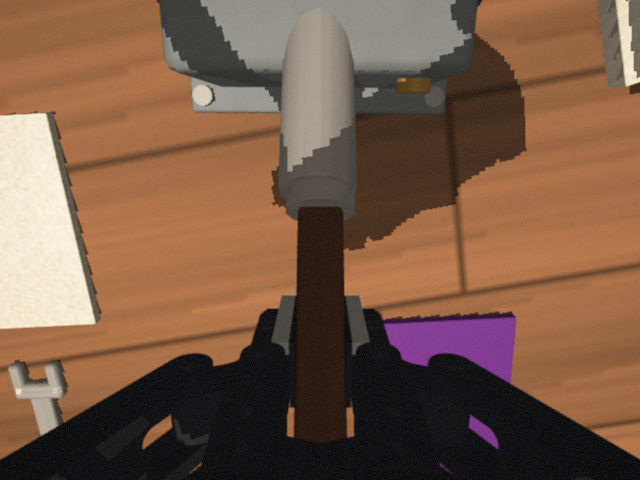

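It's seated and held for over 0.3 s. Drawing out along the tube.

```bash
python3 -m handwheel '[{"jaw":0,"tx":0,"ty":2.5,"tz":-1.7,"roll":0},{"jaw":0,"tx":0,"ty":4.1,"tz":-2.9,"roll":0},{"jaw":0,"tx":0,"ty":6.5,"tz":-4.6,"roll":0},{"jaw":0,"tx":0,"ty":6.5,"tz":-4.6,"roll":0},{"jaw":0,"tx":0,"ty":6.5,"tz":-4.6,"roll":0},{"jaw":0,"tx":0,"ty":6.5,"tz":-4.6,"roll":0},{"jaw":0,"tx":0,"ty":6.5,"tz":-4.6,"roll":0}]'
python3 -m handwheel '[{"jaw":0,"tx":0,"ty":6.5,"tz":-4.6,"roll":0},{"jaw":0,"tx":0,"ty":6.5,"tz":-4.6,"roll":0},{"jaw":0,"tx":0,"ty":6.5,"tz":-4.6,"roll":0},{"jaw":0,"tx":0,"ty":6.5,"tz":-4.6,"roll":0},{"jaw":0,"tx":0,"ty":6.5,"tz":-4.6,"roll":0},{"jaw":0,"tx":0,"ty":6.5,"tz":-4.6,"roll":0},{"jaw":0,"tx":0,"ty":6.5,"tz":-4.6,"roll":0},{"jaw":0,"tx":0,"ty":6.5,"tz":-4.6,"roll":0},{"jaw":0,"tx":0,"ty":6.5,"tz":-4.6,"roll":0},{"jaw":0,"tx":0,"ty":6.5,"tz":-4.6,"roll":0},{"jaw":0,"tx":0,"ty":0,"tz":0,"roll":0},{"jaw":0,"tx":0,"ty":0,"tz":0,"roll":0}]'
python3 -c "
from h import *
target([.608,.219,.197],-.175);gauge_wrist('w18');snap('s18',330,510,170,310,4);overlay('o18','s18.npz',370,470,225,295,8,35,2.1,-3)"
```

```text
t: 15.6
eef_pos: [0.5127, 0.2356, 0.1661]
tool_rot: [-2.407, -2.019, 0.0]
contact_force: [1.2, 0.5, -1.8]
gripper_width: 0.176
t: 16.8
eef_pos: [0.5762, 0.2243, 0.2118]
tool_rot: [-2.407, -2.019, 0.0]
contact_force: [-0.1, -0.0, -2.6]
gripper_width: 0.178
t 16.8 grasp [0.5762 0.2243 0.2305] toolyaw -0.1749 tilt [ 0.0001 -0.0001] w 0.1778 F [-0.1 -0.  -2.6]
d tool mm [ 0.3 32.2 33.5] roll 0.0001
rod n 2026 of 2043 slope deg (tip down +) 33.8 top-line z(tool,down) at grasp -6.2 y range -122.7 -66.1
tip [0.45   0.2466 0.1429] in mouth frame: along 22.0 side -0.3 up 0.3
```

View pics/o18.png

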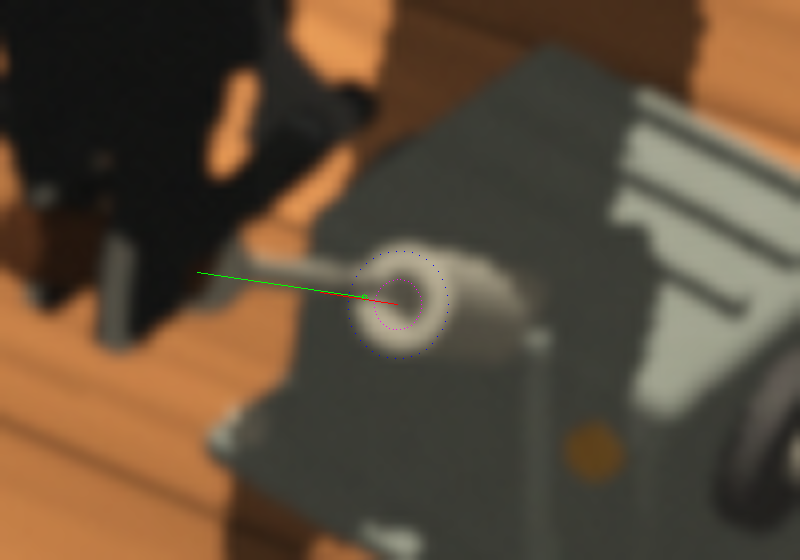

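View pics/w18.png

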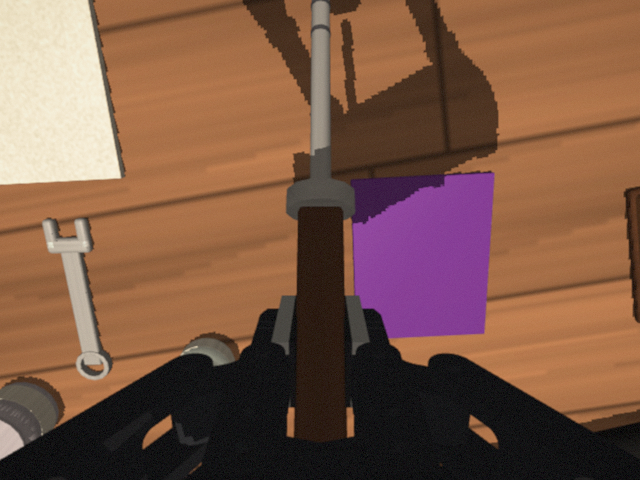

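The gauge is out: the tip is about 22 mm clear of the mouth and visible in the wrist view at (320,5). To level it, I'll lay the rod over the top of the tube's rim and press down.

```bash
python3 -m handwheel '[{"jaw":0,"tx":0,"ty":0,"tz":-15,"roll":0},{"jaw":0,"tx":0,"ty":0,"tz":-25,"roll":0},{"jaw":0,"tx":0,"ty":-13,"tz":0,"roll":0},{"jaw":0,"tx":0,"ty":-20,"tz":0,"roll":0},{"jaw":0,"tx":0,"ty":-6.5,"tz":5,"roll":0},{"jaw":0,"tx":0,"ty":0,"tz":15,"roll":0},{"jaw":0,"tx":0,"ty":0,"tz":15,"roll":0},{"jaw":0,"tx":0,"ty":0,"tz":2,"roll":0},{"jaw":0,"tx":0,"ty":0,"tz":0,"roll":0}]'
python3 -c "
from h import *
target([.5373,.2315,.2325],-.175);gauge_wrist('w19');snap('s19',370,470,205,275,8)"
```

```text
t: 17.8
eef_pos: [0.537, 0.231, 0.2137]
tool_rot: [-2.406, -2.018, 0.003]
contact_force: [-0.3, 0.2, -1.1]
gripper_width: 0.177
t 17.8 grasp [0.537  0.231  0.2324] toolyaw -0.1749 tilt [-0.0011 -0.0018] w 0.1773 F [-0.3  0.2 -1.1]
d tool mm [ 0.6  0.2 -0.1] roll 0.0001
rod n 2035 of 2049 slope deg (tip down +) 33.77 top-line z(tool,down) at grasp -6.1 y range -122.9 -66.2
```

View pics/w19.png

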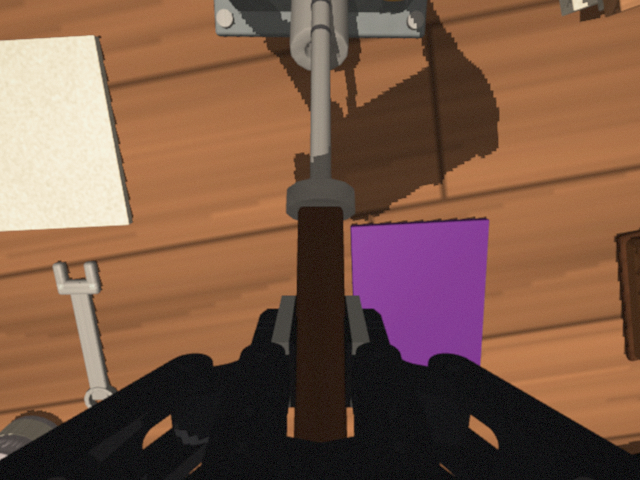

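View pics/s19.png

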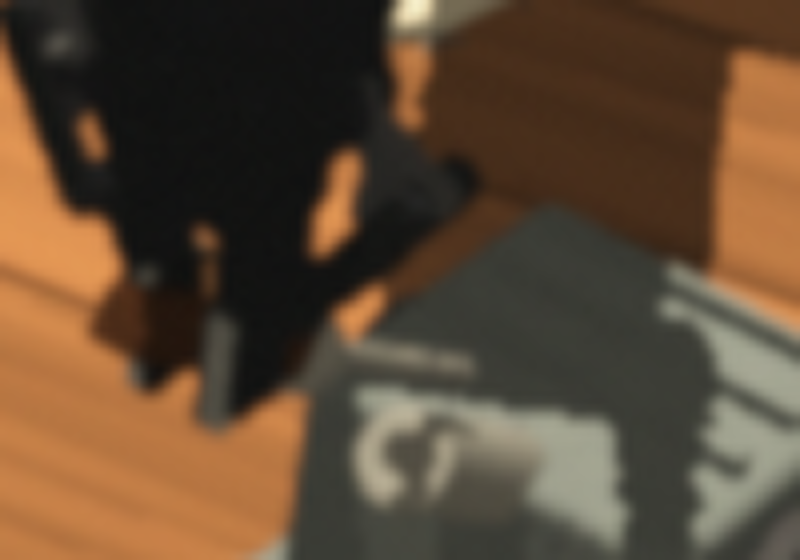

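The rod hangs above the rim, in line with the tube ((350..470,355) in the scene crop). Lowering onto it.

```bash
python3 -m handwheel '[{"jaw":0,"tx":0,"ty":0,"tz":6,"roll":0},{"jaw":0,"tx":0,"ty":0,"tz":4,"roll":0},{"jaw":0,"tx":0,"ty":0,"tz":4,"roll":0},{"jaw":0,"tx":0,"ty":0,"tz":4,"roll":0},{"jaw":0,"tx":0,"ty":0,"tz":4,"roll":0},{"jaw":0,"tx":0,"ty":0,"tz":4,"roll":0}]'
python3 -c "
from h import *
target([.5373,.2315,.2325],-.175);gauge_wrist('w20')"
```

```text
t: 18.5
eef_pos: [0.5375, 0.2314, 0.1901]
tool_rot: [2.406, 2.019, 0.004]
contact_force: [1.5, 1.1, 5.2]
gripper_width: 0.178
t 18.5 grasp [0.5375 0.2314 0.2088] toolyaw -0.1748 tilt [0.0014 0.0019] w 0.1775 F [1.5 1.1 5.2]
d tool mm [  0.1  -0.2 -23.7] roll 0.0002
rod n 2144 of 2164 slope deg (tip down +) 29.41 top-line z(tool,down) at grasp -6.1 y range -118.8 -66.0
```

View pics/w20.png

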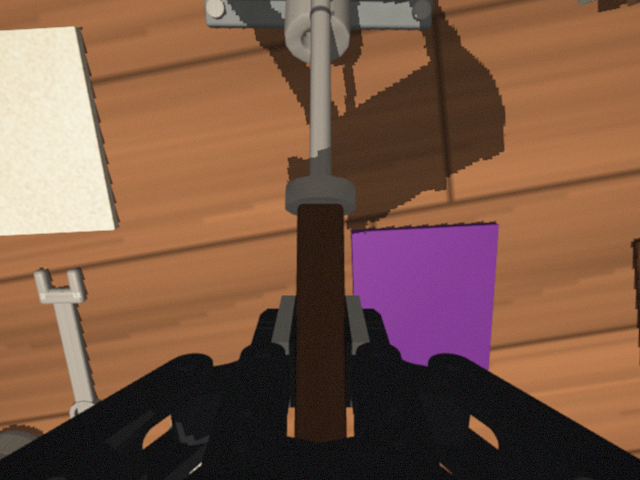

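```bash
python3 -m handwheel '[{"jaw":0,"tx":0,"ty":0,"tz":5,"roll":0},{"jaw":0,"tx":0,"ty":0,"tz":5,"roll":0},{"jaw":0,"tx":0,"ty":0,"tz":5,"roll":0},{"jaw":0,"tx":0,"ty":0,"tz":5,"roll":0},{"jaw":0,"tx":0,"ty":0,"tz":5,"roll":0},{"jaw":0,"tx":0,"ty":0,"tz":5,"roll":0}]'
python3 -c "
from h import *
target([.5373,.2315,.144],-.175);gauge_wrist('w21')"
python3 -m handwheel '[{"jaw":0,"tx":0,"ty":0,"tz":5,"roll":0},{"jaw":0,"tx":0,"ty":0,"tz":5,"roll":0},{"jaw":0,"tx":0,"ty":0,"tz":5,"roll":0},{"jaw":0,"tx":0,"ty":0,"tz":5,"roll":0},{"jaw":0,"tx":0,"ty":0,"tz":5,"roll":0}]'
python3 -c "
from h import *
target([.5373,.2315,.144],-.175);gauge_wrist('w22')"
```

```text
t: 19.15
eef_pos: [0.5381, 0.2313, 0.1603]
tool_rot: [2.406, 2.018, 0.005]
contact_force: [3.5, -0.5, 6.8]
gripper_width: 0.178
t 19.15 grasp [0.5381 0.2313 0.179 ] toolyaw -0.1751 tilt [0.0016 0.0032] w 0.1777 F [ 3.5 -0.5  6.8]
d tool mm [ 0.  -0.9 35. ] roll -0.0001
rod n 2539 of 2557 slope deg (tip down +) 17.38 top-line z(tool,down) at grasp -6.2 y range -110.6 -66.1
t: 19.7
eef_pos: [0.5384, 0.2312, 0.1352]
tool_rot: [2.406, 2.017, 0.005]
contact_force: [3.5, 0.0, 4.2]
gripper_width: 0.174
t 19.7 grasp [0.5384 0.2312 0.1539] toolyaw -0.1752 tilt [0.0014 0.0036] w 0.1742 F [3.5 0.  4.2]
d tool mm [ 0.1 -1.1  9.9] roll -0.0002
rod n 2987 of 3009 slope deg (tip down +) 5.6 top-line z(tool,down) at grasp -5.9 y range -104.7 -66.0
```

View pics/w22.png

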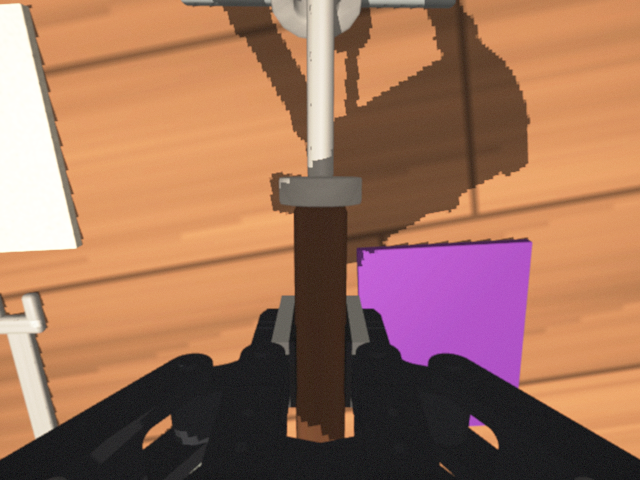

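```bash
python3 -m handwheel '[{"jaw":0,"tx":0,"ty":0,"tz":5,"roll":0},{"jaw":0,"tx":0,"ty":0,"tz":5,"roll":0},{"jaw":0,"tx":0,"ty":0,"tz":3,"roll":0},{"jaw":0,"tx":0,"ty":0,"tz":0,"roll":0}]'
python3 -c "
from h import *
target([.5373,.2315,.144],-.175);gauge_wrist('w23')"
python3 -m handwheel '[{"jaw":0,"tx":0,"ty":0,"tz":-15,"roll":0},{"jaw":0,"tx":0,"ty":0,"tz":-20,"roll":0},{"jaw":0,"tx":0,"ty":0,"tz":-10,"roll":0},{"jaw":0,"tx":0,"ty":0,"tz":0,"roll":0}]'
python3 -c "
from h import *
target([.5373,.2315,.144],-.175);gauge_wrist('w24')"
```

```text
t: 20.15
eef_pos: [0.5379, 0.2311, 0.1214]
tool_rot: [2.406, 2.018, 0.003]
contact_force: [3.6, -0.6, 6.0]
gripper_width: 0.174
t 20.15 grasp [0.5379 0.2311 0.1401] toolyaw -0.1752 tilt [0.0006 0.0018] w 0.1739 F [ 3.6 -0.6  6. ]
d tool mm [ 0.3 -0.6 -3.9] roll -0.0002
rod n 3248 of 3278 slope deg (tip down +) -0.99 top-line z(tool,down) at grasp -6.1 y range -101.7 -66.0
t: 20.6
eef_pos: [0.5376, 0.2316, 0.1678]
tool_rot: [2.406, 2.019, 0.004]
contact_force: [-0.5, -0.6, -1.6]
gripper_width: 0.171
t 20.6 grasp [0.5376 0.2316 0.1865] toolyaw -0.1744 tilt [0.0014 0.0022] w 0.1706 F [-0.5 -0.6 -1.6]
d tool mm [-0.2 -0.4 42.5] roll 0.0006
rod n 3189 of 3225 slope deg (tip down +) 0.41 top-line z(tool,down) at grasp -6.2 y range -102.3 -66.1
```

The gauge is level (0.4°). Moving over the pad.

```bash
python3 -m handwheel '[{"jaw":0,"tx":-15,"ty":6,"tz":0,"roll":0},{"jaw":0,"tx":-30,"ty":12,"tz":0,"roll":0},{"jaw":0,"tx":-30,"ty":12,"tz":0,"roll":0},{"jaw":0,"tx":-30,"ty":12,"tz":0,"roll":0},{"jaw":0,"tx":-30,"ty":12,"tz":0,"roll":0},{"jaw":0,"tx":-30,"ty":12,"tz":0,"roll":0},{"jaw":0,"tx":-30,"ty":12,"tz":0,"roll":0},{"jaw":0,"tx":-25,"ty":10.5,"tz":0,"roll":0},{"jaw":0,"tx":-15,"ty":6,"tz":0,"roll":0}]'
python3 -m handwheel '[{"jaw":0,"tx":0,"ty":0,"tz":15,"roll":0},{"jaw":0,"tx":0,"ty":0,"tz":25,"roll":0},{"jaw":0,"tx":0,"ty":0,"tz":25,"roll":0},{"jaw":0,"tx":0,"ty":0,"tz":13,"roll":0},{"jaw":0,"tx":0,"ty":0,"tz":0,"roll":0},{"jaw":0,"tx":0,"ty":0,"tz":0,"roll":0},{"jaw":0,"tx":0,"ty":0,"tz":0,"roll":0}]'
python3 -c "
from h import *
target([.59,-.016,.108],-.175);gauge_wrist('w25');snap('s25',0,640,0,480,1);snap('t25',0,640,0,480,1,'top');print(gaxis(0.4,2.2,-2))"
```

```text
t: 21.55
eef_pos: [0.5889, -0.0195, 0.1643]
tool_rot: [-2.408, -2.016, 0.004]
contact_force: [0.5, -0.0, -1.6]
gripper_width: 0.176
t: 22.25
eef_pos: [0.5902, -0.0164, 0.0896]
tool_rot: [2.405, 2.018, 0.003]
contact_force: [0.5, -0.3, -2.0]
gripper_width: 0.177
t 22.25 grasp [ 0.5902 -0.0164  0.1083] toolyaw -0.1744 tilt [0.0003 0.0027] w 0.1771 F [ 0.5 -0.3 -2. ]
d tool mm [ 0.4 -0.3  0.3] roll 0.0006
rod n 3201 of 3226 slope deg (tip down +) 0.41 top-line z(tool,down) at grasp -6.2 y range -102.3 -66.1
(array([0.43742745, 0.01031607, 0.10871205]), array([ 0.53590125, -0.00706326,  0.10964447]), array([ 0.58809236, -0.0162743 ,  0.11013866]), array([ 0.98473801, -0.17379329,  0.00932423]))
```

View pics/s25.png

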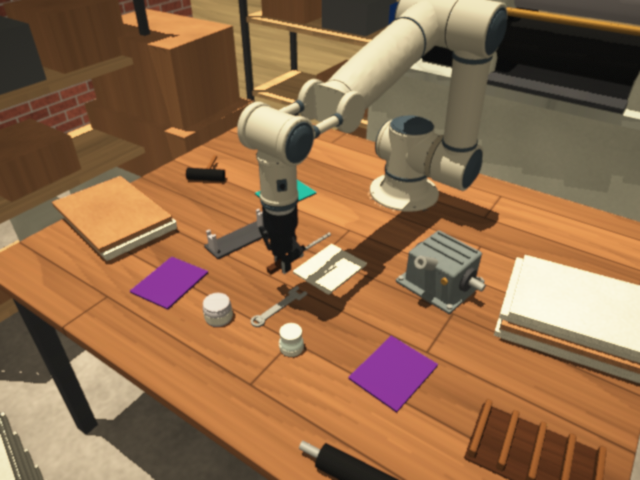

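View pics/t25.png

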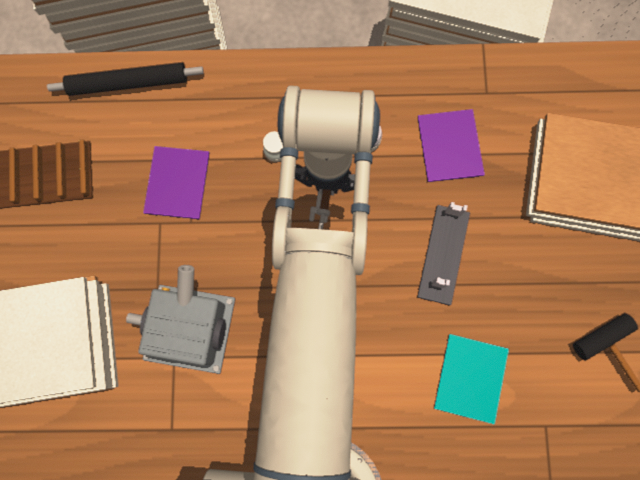

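The scene view shows the rod level, with its tip at (328,235). The model puts it at (0.437, 0.010, 0.109), over the pad centre at (0.438, 0.013). The tin, jar and wrench look unmoved. Handing in.

```bash
python3 -c "
from plant import workorder
print(workorder.finish_job())"
```

```text
the job is handed in; nothing more can be done
None
```

The job is handed in at about 22.3 s of the 51 s allowed. My checks point to every step being met, though the hand-in gave no verdict.

- **Tilting the gauge:** the moves have no tilt, so I pivoted the gauge in the jaws. Pressing the handle end on the cradle's front post gave about 18° tip-down. The tube's mouth then took it to about 34°.
- **Insertion:** I pushed it in until the collar met the rim at about 10–14 N and held it there for over 0.3 s. The wrist picture showed no gap at the rim.
- **Drawing out:** I drew it out until the tip was about 22 mm clear of the mouth.
- **Levelling:** I pressed the rod down on the top of the tube's rim until it was level.

**Last checks:**
- The gauge is gripped and level within about 0.4°.
- The tip is estimated at (0.437, 0.010, 0.109) m, within a few millimetres of the pad centre and about 10 cm above the paper.
- The force reading is about 2 N, consistent with the gauge's weight and the sensor's offset, so nothing else seems to be touching.
- The tin, jar and wrench look unmoved in the scene picture.

**Small disagreements:**
- The cameras differed by a few millimetres in y.
- The collar met the rim about 3 mm earlier than my model of the gauge in the jaws predicted.

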